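# Zero and set the air shutter of a ventilator unit

### The job

Zero the air shutter on the ventilator box and then set it: push the ring's lever round, by its upright post, fully home against the stop block, then push it back until the pointer at the lever's end stands on the T-shaped set mark, and leave it there. Only push the lever: do not shove or lift the box, and leave the things on and around it where they are.

Things in the scene. Friction and masses are not known exactly. Their poses are not given: they have to be found in the camera images.
- housing: Ventilator box, loose on the bench: grey perforated sheet metal with a bare metal lid, 270 x 270 mm, 90 mm high, about 4.5 kg. Origin: centre of its underside. Its z axis (up) is the axis on which the shutter ring turns. The lever works over the side of the lid that faces the box's own -x (roughly towards the robot).
- ring (a joint): Shutter ring angle in rad: 0 = closed, lever home against the stop block; grows counter-clockwise seen from above, to 2.094 (120 degrees) at a thin upright pin. In the box's frame the lever points along azimuth 120 degrees (from +x towards +y) at 0, 240 degrees at 2.094. Turning takes about 1.3 N at the post; the ring stays where it is left.
- ring_centre (a point): Centre of the ring's top, on its upright axis, 13 mm above the lid. The ring is flat and black, 150 mm outer diameter. The lever is a dark steel arm 14 mm wide that sticks out of it, its top 20 mm above the lid.
- stop_top (a point): Centre of the top of the stop block, a dark steel block 18 x 16 mm on the lid, 18 mm high, beside the lever's closed position. Fingers whose tips are more than 22 mm above the lid pass freely over block, pin (18 mm high), arm and ring, and meet only the post.
- post_top (a point): Centre of the top of the lever's upright round post, the part to push: black, 14 mm diameter, standing on the arm 92 mm from the ring's axis; it rises from 20 mm to 65 mm above the lid (top 155 mm above the bench).
- pointer (a point): Tip of the lever's narrow pointer, 110 mm from the ring's axis on the same ray as the post, 16 mm above the lid.
- mark (a point): Inner end of the T-shaped set mark, a flat black plate lying on the lid's scale (stem 6 mm wide, cross-bar 26 mm wide at the outer end, 4 mm high); this point is 110 mm from the ring's axis. The scale's other marks are thin ticks. The set mark differs each time, 34 to 100 degrees from closed, and is clamped.
- relay: Bystander: white and grey relay module, 60 x 36 mm, 92 mm high, standing on the bench on the box's +y side. Origin: centre of its underside.
- terminal: Bystander: green terminal block 18 x 60 mm, 30 mm high, on the bench on the box's -y side. Origin: centre of its underside.
- pot: Bystander: small round grey pot with a white cap, 34 mm diameter, 45 mm high, standing on the box's lid at its +x +y corner. Origin: centre of its underside.

How it is judged:
By the outcome, as a careful person would: the job done as asked, in the order asked, and still so for the second after the job is handed in, with the robot touching nothing.
It also fails if it takes over 48 s, if anything falls off the work surface, if the arm or the gripper's body presses on something with over 40 N, if the wrist force passes 120 N, or if a joint passes its speed limit or range.

### The arm

A 7-joint arm with a two-finger parallel gripper is mounted at the origin on the work surface. World frame = base frame: x ahead of the robot, y to its left, z up, the work surface at z = 0. Lengths are in m, angles in rad, forces in N, time in s.
With the tool pointing down it reaches from about 0.4 to 0.85 m from the base axis. Payload 4.5 kg.
Tool frame: the origin (TCP) lies on the centre line of the jaws, within the pads' length; the fingertips stand 25 mm ahead of it and the grasp point (between the pads) lies 6 mm ahead of it; z points along the fingers, y is the direction in which the jaws open and shut (so a half turn about z gives the same grasp; the last joint's range is limited). The gripper opens to 88 mm and grips with 3 to 60 N. Pads are 18 mm wide; open, the fingers measure 123 mm over their backs; the gripper's body (75 mm by 187 mm) begins 45 mm behind the grasp point.
Start: joints at [-1.294, 0.689, -0.195, 1.565, 0.157, 0.902, -0.215], TCP at [0.15, 0.607, 0.225] pointing down, gripper open.
Joint ranges: [-3.01, 3.01], [-0.46, 2.08], [-1.47, 1.51], [0.13, 2.56], [-1, 4.14], [0.04, 2.09], [-2.66, 2.66]. Speed limits (rad/s): [2.57, 2.57, 3.14, 3.14, 3.14, 3.14, 3.14].

### API

Orientations are given as a unit quaternion [x, y, z, w].
In Python, from plant import r, eyes gives the robot as it stands.
- The arm moves only by the tool servo_tool, never from a script. Its argument "deltas" is a list of rows, each an object of numbers: "dx", "dy", "dz": the shift along the tool's x, y, z in units of 60 mm (1.0 is 60 mm); "ax", "ay", "az": the turn, a rotation vector about the tool's x, y, z in units of 6 degrees (1.0 is 6 degrees); "hand": the finger opening in mm, from 0 to 88.1. A call has 1 to 10 rows; each row is the pose to reach, as a shift and turn from the pose commanded when the call began, along the tool's axes at that moment; what a row does not reach only later rows make up. A row lasts 1/8 s, in which the tool goes at most 62.5 mm and 10.7 degrees, less where a joint would pass 70% of its speed; a pose out of reach is approached as far as the arm can. A call with a gripper value outside its range is refused whole. The fingers move at their own pace and stop on an object; "newtons" is the grip in N (left out, the last holds). Time passes only in rows, so rows that repeat a pose let the fingers close. It gives the time, the measured TCP pose, the force and the opening at its end, in the units of the state.
- r.get_state(): the state, without advancing time (a new reading comes with each control period).
- eyes.snapshot(name): name is "scene" or "top"; returns (picture, depth): 480x640x3 uint8, red, green, blue; 480x640 float32, m along the optical axis (not along the pixel's ray), 0 where there is no reading.
- eyes.camera_model(name): a dict with "fx", "fy", "cx", "cy" (pixels), "pose" (4x4, takes a point from camera to world coordinates). Camera axes: x right, y up, looking along -z (the intrinsics and any distortion apply to the point x, -y, -z); pixel columns grow to the right and rows downward; lengths in m; the calibration is good to about 2 mm. A picture is of the moment at which its call begins. camera_model takes no time and is no camera call.
- r.finish_job(): hands the job in, once; it reports no verdict.
The state is a dict: "clock": time; "q": joint angles; "qd": joint speeds; "joint_torque": joint torques, N m; "tool_pos": TCP position; "eef_rot": TCP orientation; "contact_force": force on the tool from outside, world axes, zero at the start; "moment": the same for the moment, N m; "opening": opening from 0.0 (shut) to 1.0 (fully open).
Only numpy, scipy, OpenCV 4.12 (cv2) and the standard library are available. Lean on these libraries where they do the work, as an engineer would, in place of code of your own. Each camera call takes 0.05 s, during which the arm holds its last target.

## Working session

There is one attempt and no reset: what is moved stays moved. The work goes in short steps, Python scripts to look and compute and a tool call to move; the robot and the scene stay as the last step left them, time stands still between calls to the robot, and variables do not carry over. Pictures are saved under pics/ and viewed, and the job is handed in when it is done.

Besides the shell and the picture viewer there is one more tool, called after "Call:" in YAML: its name, and indented under it one key for each argument. servo_tool: Moves the arm, as the interface text tells. Its arguments: {"type":"object","properties":{"deltas":{"type":"array","items":{"type":"object","properties":{"dx":{"type":"number"},"dy":{"type":"number"},"dz":{"type":"number"},"ax":{"type":"number"},"ay":{"type":"number"},"az":{"type":"number"},"hand":{"type":"number"}}}},"newtons":{"type":"number"}},"required":["deltas"]}

```bash
mkdir -p pics; ls
python3 - <<'E'
from plant import r, eyes
import cv2, numpy as np
for n in ("scene","top"):
    p,d=eyes.snapshot(n); cv2.imwrite(f"pics/{n}0.png",p[...,::-1]); np.savez(f"{n}0.npz",p=p,d=d)
    m=eyes.camera_model(n); print(n,m)
print(r.get_state())
E
```

```text
pics
scene {'fx': 619.0663012244867, 'fy': 619.0663012244867, 'cx': 304.1922892049573, 'cy': 241.74675737057015, 'pose': array([[-0.07964162, -0.6832817 ,  0.72579841,  1.44342614],
       [ 0.99675374, -0.04596975,  0.06609658,  0.10283779],
       [-0.01179781,  0.72870632,  0.68472469,  0.87182932],
       [ 0.        ,  0.        ,  0.        ,  1.        ]])}
top {'fx': 590.5225294734391, 'fy': 590.5225294734391, 'cx': 309.44032101547003, 'cy': 241.43200904154216, 'pose': array([[ 0.04757568,  0.9754956 , -0.21481361,  0.3616019 ],
       [-0.99885719,  0.04547843, -0.01469786,  0.00880748],
       [-0.00456831,  0.21526738,  0.97654446,  1.33651964],
       [ 0.        ,  0.        ,  0.        ,  1.        ]])}
{'clock': 0.1, 'q': array([-1.29415709,  0.68990775, -0.19451801,  1.56620428,  0.15729422,
        0.90248943, -0.21505957]), 'qd': array([ 8.34617462e-05, -6.69411250e-04, -1.15928877e-03, -2.88758136e-03,
        3.07834667e-05,  1.42622153e-03, -9.65640793e-04]), 'joint_torque': array([-2.94184283e-03, -5.28498995e+01, -1.27095457e+00, -1.53836775e+01,
       -5.24640502e-02,  2.01551855e-03,  6.38655320e-05]), 'tool_pos': array([0.15019193, 0.60609716, 0.22389495]), 'eef_rot': array([ 1.21068269e-01,  9.92643853e-01, -8.08458968e-04, -4.25703537e-05]), 'contact_force': array([ 0.56417383, -0.77862254,  0.21472883]), 'moment': array([0.04137006, 0.01419027, 0.00641781]), 'opening': 1.0011888161473392}
```

View pics/scene0.png

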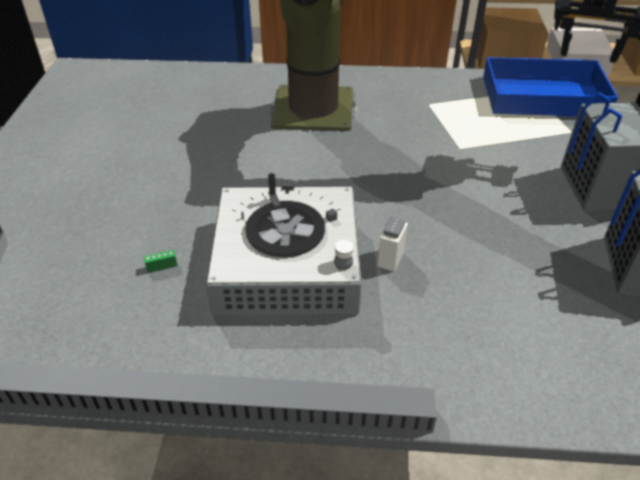

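View pics/top0.png

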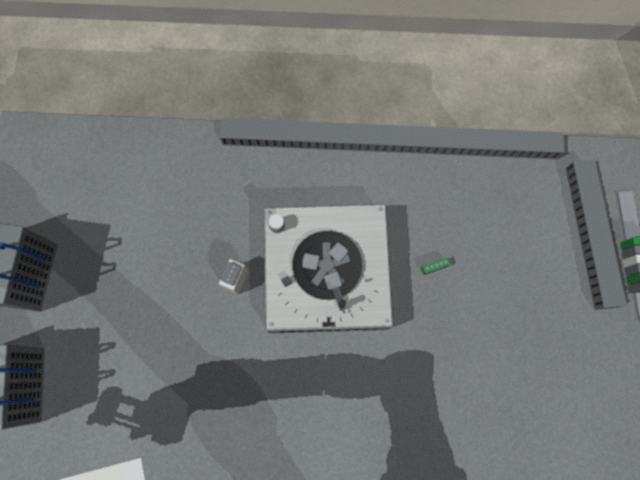

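The top view shows the box centred near (328,267), ring centre near (328,265), stop block (286,279), post near (342,303) and T mark near (328,322). I'll enlarge it and measure.

```bash
cat > h.py <<'E'
import numpy as np, cv2
from plant import r, eyes
def ray(n,u,v,z):
    m=eyes.camera_model(n);P=m['pose']
    d=P[:3,:3]@np.array([(u-m['cx'])/m['fx'],-(v-m['cy'])/m['fy'],-1.])
    o=P[:3,3]; return o+d*(z-o[2])/d[2]
def proj(n,p):
    m=eyes.camera_model(n);P=m['pose']
    c=P[:3,:3].T@(np.asarray(p)-P[:3,3]); return np.array([m['cx']+m['fx']*c[0]/-c[2], m['cy']-m['fy']*c[1]/-c[2]])
E
python3 - <<'E'
from h import *
a=np.load('top0.npz');p=a['p'];d=a['d']
cv2.imwrite('pics/c1.png',cv2.resize(p[195:345,250:400,::-1],(600,600),interpolation=cv2.INTER_CUBIC))
b=np.load('scene0.npz');cv2.imwrite('pics/c2.png',cv2.resize(b['p'][165:305,200:380,::-1],None,fx=4.4,fy=4.2,interpolation=cv2.INTER_CUBIC))
g=cv2.cvtColor(p,cv2.COLOR_RGB2GRAY)
# lid
m=((g>140)).astype(np.uint8); m[:195]=0;m[345:]=0;m[:,:262]=0;m[:,400:]=0
cs,_=cv2.findContours(m,cv2.RETR_EXTERNAL,cv2.CHAIN_APPROX_NONE);c=max(cs,key=cv2.contourArea)
R=cv2.minAreaRect(c);print(R)
bp=np.array([ray('top',*q,.09)for q in cv2.boxPoints(R)]);print(bp,bp.mean(0),np.linalg.norm(bp-np.roll(bp,1,0),axis=1))
m=(g<60).astype(np.uint8);m[:225]=0;m[305:]=0;m[:,:288]=0;m[:,368:]=0
cs,_=cv2.findContours(m,cv2.RETR_EXTERNAL,cv2.CHAIN_APPROX_NONE);c=max(cs,key=cv2.contourArea)
print(cv2.boundingRect(c),cv2.fitEllipse(c),ray('top',*cv2.fitEllipse(c)[0],.103))
E
```

```text
((326.76190185546875, 266.6435546875), (121.39881896972656, 125.12437438964844), 88.26429748535156)
[[ 0.70618569  0.13407137  0.09      ]
 [ 0.72746856 -0.13917721  0.09      ]
 [ 0.46383454 -0.15192946  0.09      ]
 [ 0.44359429  0.10932814  0.09      ]] [ 0.58527077 -0.01192679  0.09      ] [0.26375457 0.27407618 0.26394226 0.26204046]
(293, 232, 65, 66) ((326.4994201660156, 263.9134826660156), (59.75775909423828, 60.38235092163086), 101.9031982421875) [ 0.58585666 -0.01109254  0.103     ]
```

View pics/c1.png

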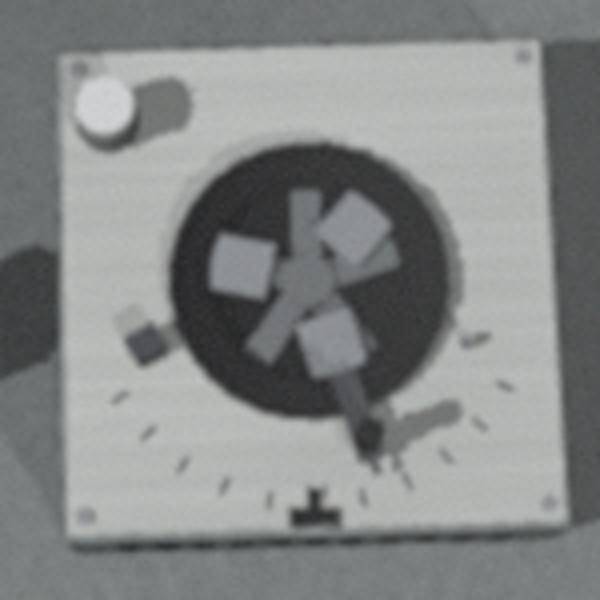

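View pics/c2.png

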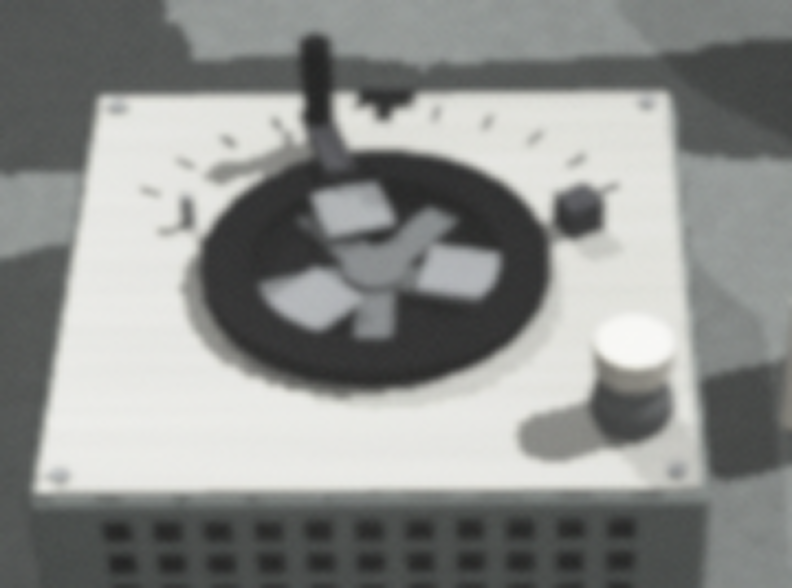

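Run:
```python
from h import *
f=lambda x,y:(250+(x+.5)/4-.5,195+(y+.5)/4-.5)
W=lambda x,y,z:ray('top',*f(x,y),z)
S=lambda x,y,z:ray('scene',200+(x+.5)/4.4-.5,165+(y+.5)/4.2-.5,z)
sc=np.array([W(*q,.09) for q in [(79,68),(523,55),(549,503),(86,515)]]);print('screws',sc,sc.mean(0))
ss=np.array([S(*q,.09) for q in [(676,470),(58,475),(118,107),(645,103)]]);print('screwsS',ss,ss.mean(0))
for n,s in(('t',sc),('s',ss)):
    ex=(s[0]+s[1]-s[2]-s[3]);print(n,'yaw',np.degrees(np.arctan2(ex[1],ex[0])), [np.linalg.norm(s[i]-s[i-1]) for i in range(4)])
c=W(311,280,.103);print('ring',c, S(375,266,.103), 'diam',W(172,280,.103)-W(450,280,.103))
P=dict(mark=(W(315,490,.094),S(384,118,.094)),post=(W(369,425,.155),S(315,42,.155)),stop=(W(148,345,.108),S(578,195,.108)))
for k,v in P.items():
    for q,cc in zip(v,(sc.mean(0),ss.mean(0))):
        e=q-cc;print(k,q,np.hypot(*e[:2]),np.degrees(np.arctan2(e[1],e[0]))%360)
```

```text
screws [[ 0.69838809  0.11825673  0.09      ]
 [ 0.71698765 -0.12390017  0.09      ]
 [ 0.47392721 -0.14282019  0.09      ]
 [ 0.45621156  0.09949369  0.09      ]] [ 0.58637863 -0.01224248  0.09      ]
screwsS [[ 0.69696628  0.11948729  0.09      ]
 [ 0.71654699 -0.12415156  0.09      ]
 [ 0.4727343  -0.1422626   0.09      ]
 [ 0.45390636  0.09988004  0.09      ]] [ 0.58503848 -0.01176171  0.09      ]
t yaw 4.440625404661014 [np.float64(0.2429022923694455), np.float64(0.24287014290366055), np.float64(0.24379570245759033), np.float64(0.24296062187399414)]
s yaw 4.429887573114165 [np.float64(0.24384948154699448), np.float64(0.24442441293081035), np.float64(0.24448443330738348), np.float64(0.24287352799701104)]
ring [ 0.58441269 -0.01301021  0.103     ] [ 0.59356681 -0.01025491  0.103     ] diam [-0.00688944  0.14718572  0.        ]
mark [ 0.4745605  -0.01984552  0.094     ] 0.11207630963313708 183.889819028127
mark [ 0.47816154 -0.01830481  0.094     ] 0.10707704475947832 183.50332836920944
post [ 0.50269312 -0.04413819  0.155     ] 0.08955780097483564 200.86373016850183
post [ 0.5008362  -0.04429376  0.155     ] 0.09026825701161074 201.12433534014846
stop [0.54489638 0.0711195  0.108     ] 0.09311281689431393 116.45566692749973
stop [0.54541311 0.07312488 0.108     ] 0.0936797918767254 115.02334059348532
```

Both views agree: box yaw is about 4.4°, the axis is at about (0.5857, -0.012), the post at azimuth 201° and radius 90 mm (92 stated), and the mark at 183.7°, about 59° from closed. The closed lever should be at 124.4°. I'll straddle the post loosely with the jaws along the tangent.

```bash
cat >> h.py <<'E'
from scipy.spatial.transform import Rotation as Ro
AX=np.array([.5857,-.0120])
def rows(targets):
    """targets: (x,y,z,yaw deg of tool y) tool down -> print units"""
    s=r.get_state();p=s['tool_pos'];R0=Ro.from_quat(s['eef_rot'])
    for x,y,z,a in targets:
        a=np.radians(a);Y=np.array([np.cos(a),np.sin(a),0]);Z=np.array([0,0,-1.]);X=np.cross(Y,Z)
        R=Ro.from_matrix(np.c_[X,Y,Z]);d=R0.inv().apply(np.array([x,y,z])-p)/.06;t=np.degrees((R0.inv()*R).as_rotvec())/6
        print('d',d.round(3),'a',t.round(2))
def lever(phi,z=.143,rad=.092):
    a=np.radians(phi);return (AX[0]+rad*np.cos(a),AX[1]+rad*np.sin(a),z,phi-90)
E
python3 -c "
from h import *
print(lever(201))
rows([(.40,.35,.225,90),(.5005,-.0445,.225,111),(.5005,-.0445,.143,111)])"
```

```text
(np.float64(0.4998106007622575), np.float64(-0.04496985135816764), 0.143, 111)
d [-5.067 -3.142 -0.013] a [-0.02 -0.   -2.32]
d [-8.274e+00 -9.122e+00 -3.000e-03] a [-0.02 -0.   -5.82]
d [-8.273 -9.12   1.364] a [-0.02 -0.   -5.82]
```

Call:
servo_tool:
  deltas:
    - {"dx": -5.07, "dy": -3.14, "az": -2.32, "hand": 40}
    - {"dx": -5.07, "dy": -3.14, "az": -2.32, "hand": 40}
    - {"dx": -5.07, "dy": -3.14, "az": -2.32, "hand": 40}
    - {"dx": -5.07, "dy": -3.14, "az": -2.32, "hand": 40}
    - {"dx": -5.07, "dy": -3.14, "az": -2.32, "hand": 40}
    - {"dx": -8.27, "dy": -9.12, "az": -5.82, "hand": 40}
    - {"dx": -8.27, "dy": -9.12, "az": -5.82, "hand": 40}
    - {"dx": -8.27, "dy": -9.12, "az": -5.82, "hand": 40}
    - {"dx": -8.27, "dy": -9.12, "az": -5.82, "hand": 40}
    - {"dx": -8.27, "dy": -9.12, "az": -5.82, "hand": 40}

```text
schema error: expected keys dx, dy, dz, ax, ay, az, hand
```

Call:
servo_tool:
  deltas:
    - {"dx": -5.07, "dy": -3.14, "dz": 0, "ax": 0, "ay": 0, "az": -2.32, "hand": 40}
    - {"dx": -5.07, "dy": -3.14, "dz": 0, "ax": 0, "ay": 0, "az": -2.32, "hand": 40}
    - {"dx": -5.07, "dy": -3.14, "dz": 0, "ax": 0, "ay": 0, "az": -2.32, "hand": 40}
    - {"dx": -5.07, "dy": -3.14, "dz": 0, "ax": 0, "ay": 0, "az": -2.32, "hand": 40}
    - {"dx": -5.07, "dy": -3.14, "dz": 0, "ax": 0, "ay": 0, "az": -2.32, "hand": 40}
    - {"dx": -8.27, "dy": -9.12, "dz": 0, "ax": 0, "ay": 0, "az": -5.82, "hand": 40}
    - {"dx": -8.27, "dy": -9.12, "dz": 0, "ax": 0, "ay": 0, "az": -5.82, "hand": 40}
    - {"dx": -8.27, "dy": -9.12, "dz": 0, "ax": 0, "ay": 0, "az": -5.82, "hand": 40}
    - {"dx": -8.27, "dy": -9.12, "dz": 0, "ax": 0, "ay": 0, "az": -5.82, "hand": 40}
    - {"dx": -8.27, "dy": -9.12, "dz": 0, "ax": 0, "ay": 0, "az": -5.82, "hand": 40}

```text
clock: 1.35
tool_pos: [0.4611, 0.0825, 0.2245]
eef_rot: [-0.182, 0.983, 0.0, 0.0]
contact_force: [0.9, -0.3, 0.7]
opening: 0.453
```

```bash
python3 -c "
from h import *
rows([(.5005,-.0445,.225,111),(.5005,-.0445,.143,111)])"
```

```text
d [ 0.146 -2.211 -0.008] a [0. 0. 0.]
d [ 0.146 -2.211  1.358] a [0. 0. 0.]
```

Call:
servo_tool:
  deltas:
    - {"dx": 0.146, "dy": -2.21, "dz": 0, "ax": 0, "ay": 0, "az": 0, "hand": 40}
    - {"dx": 0.146, "dy": -2.21, "dz": 0, "ax": 0, "ay": 0, "az": 0, "hand": 40}
    - {"dx": 0.146, "dy": -2.21, "dz": 0, "ax": 0, "ay": 0, "az": 0, "hand": 40}
    - {"dx": 0.146, "dy": -2.21, "dz": 0, "ax": 0, "ay": 0, "az": 0, "hand": 40}
    - {"dx": 0.146, "dy": -2.21, "dz": 0, "ax": 0, "ay": 0, "az": 0, "hand": 40}

```text
clock: 1.98
tool_pos: [0.4997, -0.0402, 0.2246]
eef_rot: [-0.184, 0.983, 0.001, -0.0]
contact_force: [0.4, -0.4, -0.4]
opening: 0.455
```

```bash
python3 -c "
from h import *
print(r.get_state()['tool_pos'],r.get_state()['qd'].round(3))
rows([(.5005,-.0445,.225,111),(.5005,-.0445,.143,111)])
p,d=eyes.snapshot('scene');cv2.imwrite('pics/s1.png',p[...,::-1])"
```

```text
[ 0.4996951  -0.04017656  0.22462982] [-0.009  0.     0.001  0.002  0.003  0.001  0.002]
d [ 0.014 -0.072 -0.006] a [0.01 0.   0.03]
d [ 0.014 -0.074  1.36 ] a [0.01 0.   0.03]
```

View pics/s1.png

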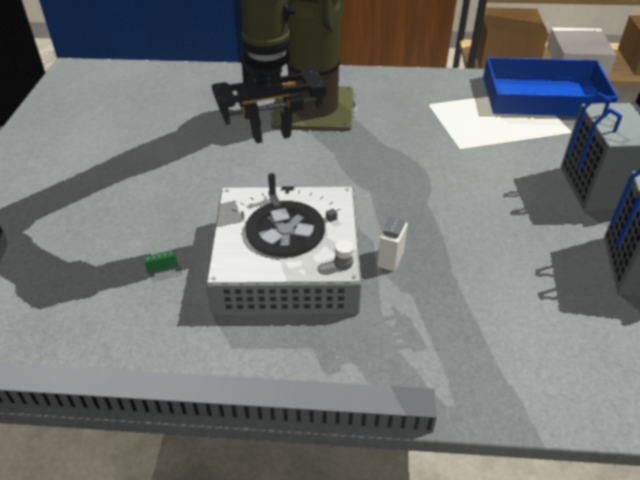

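The fingers (columns 257 and 287) bracket the post (272,180), so I'll descend.

Call:
servo_tool:
  deltas:
    - {"dx": 0.014, "dy": -0.074, "dz": 0.4, "ax": 0, "ay": 0, "az": 0, "hand": 40}
    - {"dx": 0.014, "dy": -0.074, "dz": 0.9, "ax": 0, "ay": 0, "az": 0, "hand": 40}
    - {"dx": 0.014, "dy": -0.074, "dz": 1.35, "ax": 0, "ay": 0, "az": 0, "hand": 40}
    - {"dx": 0.014, "dy": -0.074, "dz": 1.35, "ax": 0, "ay": 0, "az": 0, "hand": 40}
    - {"dx": 0.014, "dy": -0.074, "dz": 1.35, "ax": 0, "ay": 0, "az": 0, "hand": 28}
    - {"dx": 0.014, "dy": -0.074, "dz": 1.35, "ax": 0, "ay": 0, "az": 0, "hand": 28}

```text
clock: 2.78
tool_pos: [0.5017, -0.0464, 0.1447]
eef_rot: [-0.183, 0.983, -0.0, 0.001]
contact_force: [-0.0, 0.3, -0.1]
opening: 0.321
```

```bash
python3 -c "
from h import *
s=r.get_state();print(s['tool_pos'],s['contact_force'])
rows([lever(p,.1435) for p in (193,183,173,163,153,143,135,130)])
p,d=eyes.snapshot('scene');cv2.imwrite('pics/s2.png',cv2.resize(p[120:290,190:390,::-1],None,fx=4,fy=3.5))"
```

```text
[ 0.50171005 -0.04644687  0.1447134 ] [-0.03103496  0.27909818 -0.07184016]
d [0.006 0.248 0.02 ] a [-0.    0.02  1.34]
d [-0.055  0.508  0.02 ] a [-0.    0.02  3.01]
d [-0.159  0.754  0.02 ] a [-0.    0.02  4.67]
d [-0.305  0.978  0.02 ] a [0.   0.02 6.34]
d [-0.487  1.173  0.02 ] a [0.   0.02 8.01]
d [-0.701  1.334  0.021] a [0.   0.02 9.67]
d [-0.89   1.434  0.021] a [1.000e-02 2.000e-02 1.101e+01]
d [-1.014  1.483  0.021] a [1.000e-02 2.000e-02 1.184e+01]
```

View pics/s2.png

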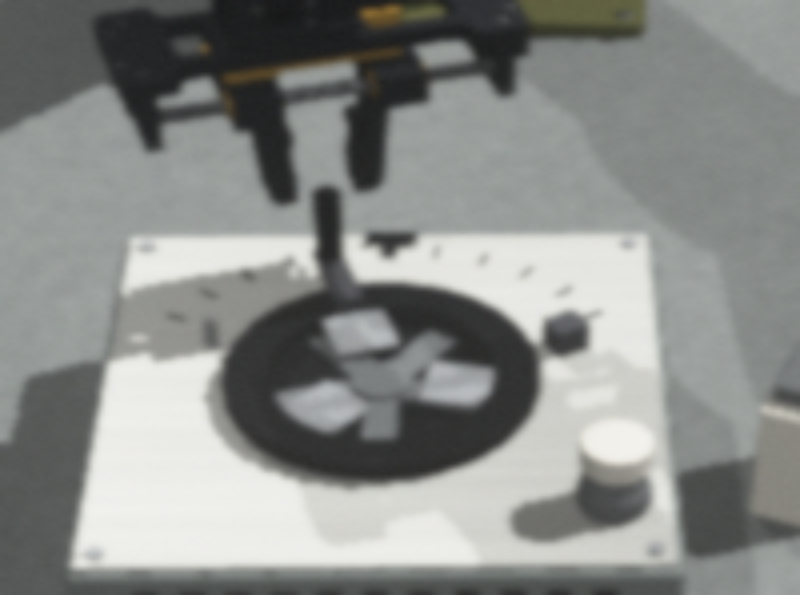

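```bash
python3 -c "
from h import *
s=r.get_state();print(s['clock'],s['tool_pos'])
for z in (.12,.145,.17): print(z,proj('scene',(.5017,-.0464,z)), proj('top',(.5017,-.0464,z)))
for n in ('scene','top'):
  p,d=eyes.snapshot(n);np.savez(n+'3.npz',p=p,d=d)
  m=eyes.camera_model(n);P=m['pose']
  if n=='scene':
    for u,v in [(260,172),(260,174),(282,170),(282,172),(282,173),(271,176),(271,180),(272,190)]:
      z=d[v,u];c=P[:3,:3]@np.array([(u-m['cx'])/m['fx']*z,-(v-m['cy'])/m['fy']*z,-z])+P[:3,3];print(u,v,c.round(4))
cv2.imwrite('pics/t3.png',cv2.resize(p[195:345,250:400,::-1],None,fx=4,fy=4))"
```

```text
2.825 [ 0.50159176 -0.04664301  0.14461635]
0.12 [270.94617099 189.24501141] [342.12149835 303.392925  ]
0.145 [270.31504341 179.0214977 ] [342.7338301  301.99684962]
0.17 [269.66550972 168.49982702] [343.37175018 300.54243458]
260 172 [ 0.5191 -0.0623  0.174 ]
260 174 [ 0.5189 -0.0627  0.1691]
282 170 [ 0.5031 -0.0228  0.1686]
282 172 [ 0.5014 -0.0232  0.1626]
282 173 [ 0.5064 -0.0226  0.1641]
271 176 [ 0.5023 -0.0446  0.1528]
271 180 [ 0.5048 -0.0447  0.1451]
272 190 [ 0.5062 -0.0437  0.1219]
```

View pics/t3.png

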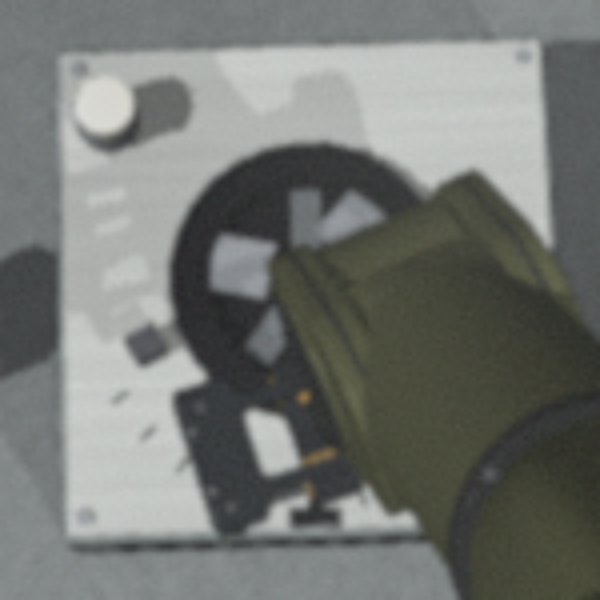

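```bash
python3 -c "
from h import *
p0=np.array([.4997,-.0402,.2246]);a=np.radians(111);Y=np.array([np.cos(a),np.sin(a),0])
for z in (.20,.225,.245):
  print(z,[proj('scene',p0*[1,1,0]+[0,0,z]+k*.02*Y).round(1) for k in(-1,1)])
im=cv2.imread('pics/s1.png')[60:210,190:350]
cv2.imwrite('pics/s1c.png',cv2.resize(im,None,fx=5,fy=4,interpolation=cv2.INTER_CUBIC))
p=np.load('scene3.npz')['p'];cv2.imwrite('pics/s3c.png',cv2.resize(p[100:220,210:330,::-1],None,fx=5,fy=5,interpolation=cv2.INTER_CUBIC))
"
```

```text
0.2 [array([261.9, 156.8]), array([282.7, 153.1])]
0.225 [array([261.1, 145.6]), array([282.2, 141.9])]
0.245 [array([260.4, 136.4]), array([281.8, 132.7])]
```

View pics/s1c.png

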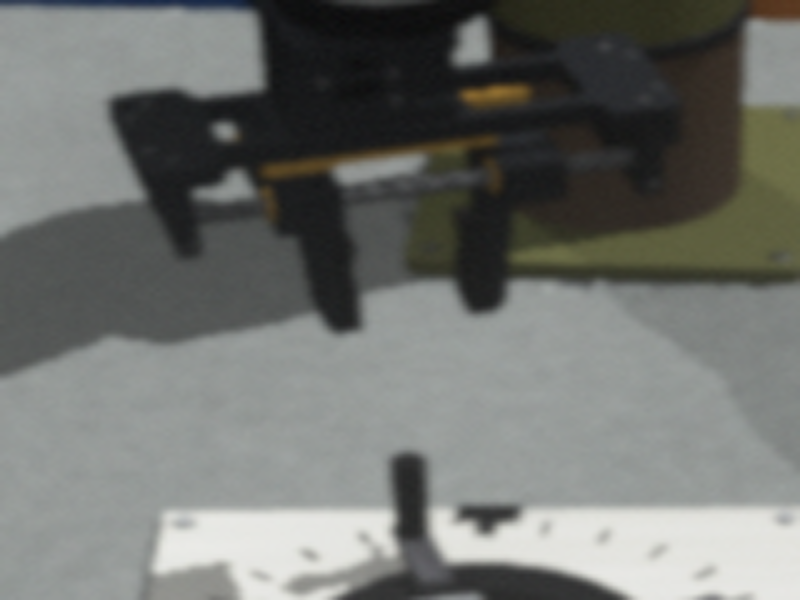

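View pics/s3c.png

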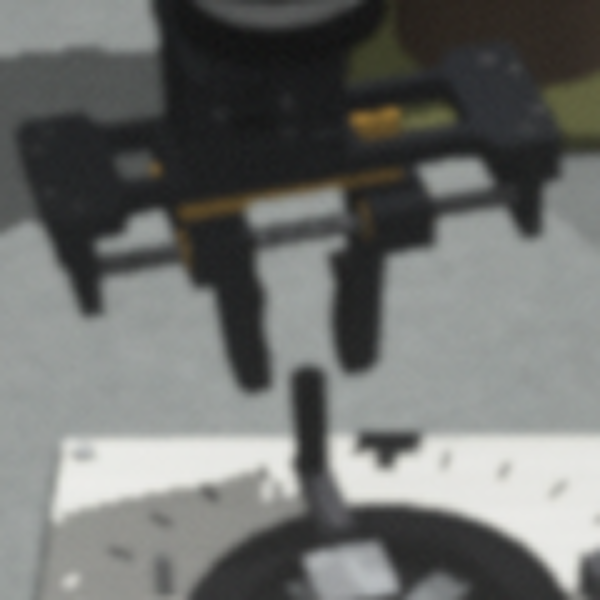

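The fingertips appear at row ~176, but with the TCP at z=0.145 they should be at ~189. I'll check their height with depth before relying on either number.

```bash
python3 -c "
from h import *
a=np.load('scene3.npz');p=a['p'];d=a['d'];m=eyes.camera_model('scene');P=m['pose']
g=cv2.cvtColor(p,cv2.COLOR_RGB2GRAY)
for v in range(134,184,2):
  out=[]
  for u in (254,256,258,260,262,271,279,281,283,285):
    z=d[v,u];c=P[:3,:3]@np.array([(u-m['cx'])/m['fx']*z,-(v-m['cy'])/m['fy']*z,-z])+P[:3,3]
    out.append('%3d:%.3f,%.3f'%(g[v,u],c[0],c[2]) if g[v,u]<70 else '   -       ')
  print(v,*out)
a=np.load('top3.npz');p=a['p'];d=a['d'];m=eyes.camera_model('top');P=m['pose']
for u,v in [(298,300),(300,305),(302,312),(304,318),(306,324),(325,300)]:
    z=d[v,u];c=P[:3,:3]@np.array([(u-m['cx'])/m['fx']*z,-(v-m['cy'])/m['fy']*z,-z])+P[:3,3];print(u,v,c.round(3))
"
```

```text
134  33:0.532,0.266  30:0.530,0.265  30:0.532,0.267  31:0.531,0.266  32:0.526,0.263  30:0.524,0.262  38:0.513,0.256  40:0.515,0.257  47:0.517,0.259  53:0.510,0.254
136  30:0.535,0.264  32:0.533,0.263  30:0.530,0.261  31:0.528,0.260  33:0.528,0.260  49:0.522,0.257  60:0.512,0.251  56:0.511,0.250  56:0.505,0.246  51:0.505,0.246
138  34:0.536,0.260  37:0.534,0.259  43:0.530,0.257  52:0.528,0.256  59:0.526,0.254    -         58:0.488,0.230  35:0.504,0.241  36:0.513,0.247  36:0.513,0.247
140  65:0.528,0.251  68:0.527,0.250    -           -           -           -         63:0.486,0.224  42:0.504,0.237  47:0.515,0.244  44:0.516,0.245
142  58:0.533,0.250  57:0.528,0.247    -           -           -           -           -         52:0.518,0.242  59:0.519,0.243  43:0.525,0.247
144  34:0.534,0.247  35:0.536,0.248  52:0.534,0.247    -           -           -           -         59:0.519,0.238  54:0.518,0.238  37:0.525,0.243
146  34:0.540,0.247  33:0.543,0.249  43:0.541,0.247    -           -           -         62:0.519,0.234  47:0.502,0.222  48:0.519,0.234  36:0.520,0.235
148  35:0.545,0.245 
[... 2110 characters left out ...]
     
176    -           -         62:0.519,0.164  43:0.520,0.165  48:0.518,0.164  41:0.502,0.153    -           -           -           -       
178    -           -           -           -           -         39:0.503,0.148    -           -           -           -       
180    -           -           -           -           -         36:0.505,0.145    -           -           -           -       
182    -           -           -           -           -         39:0.507,0.142    -           -           -           -       
298 300 [0.487 0.04  0.268]
300 305 [0.479 0.036 0.263]
302 312 [0.466 0.032 0.267]
304 318 [0.456 0.028 0.258]
306 324 [0.445 0.024 0.265]
325 300 [ 0.492 -0.009  0.242]
```

Depth puts both fingertips at about z=0.163, with the horizontal position right. That is ~42 mm higher than the tool data implies. A short sideways push towards home will settle it: if the tips are really at 0.12 the post moves, otherwise they pass above it.

Call:
servo_tool:
  deltas:
    - {"dx": 0.006, "dy": 0.15, "dz": 0, "ax": 0, "ay": 0, "az": 0.8, "hand": 28}
    - {"dx": -0.01, "dy": 0.33, "dz": 0, "ax": 0, "ay": 0, "az": 1.8, "hand": 28}
    - {"dx": -0.01, "dy": 0.33, "dz": 0, "ax": 0, "ay": 0, "az": 1.8, "hand": 28}
    - {"dx": -0.01, "dy": 0.33, "dz": 0, "ax": 0, "ay": 0, "az": 1.8, "hand": 28}

```text
clock: 3.42
tool_pos: [0.4946, -0.0286, 0.1438]
eef_rot: [-0.09, 0.996, -0.0, 0.0]
contact_force: [0.2, 0.4, 0.0]
opening: 0.317
```

```bash
python3 -c "
from h import *
s=r.get_state();print(s['clock'],s['tool_pos'],s['contact_force'])
p,d=eyes.snapshot('scene');cv2.imwrite('pics/s4c.png',cv2.resize(p[100:220,210:330,::-1],None,fx=5,fy=5,interpolation=cv2.INTER_CUBIC))
"
```

```text
3.425 [ 0.49458509 -0.02863374  0.14376303] [0.1554573  0.36257328 0.00448394]
```

View pics/s4c.png

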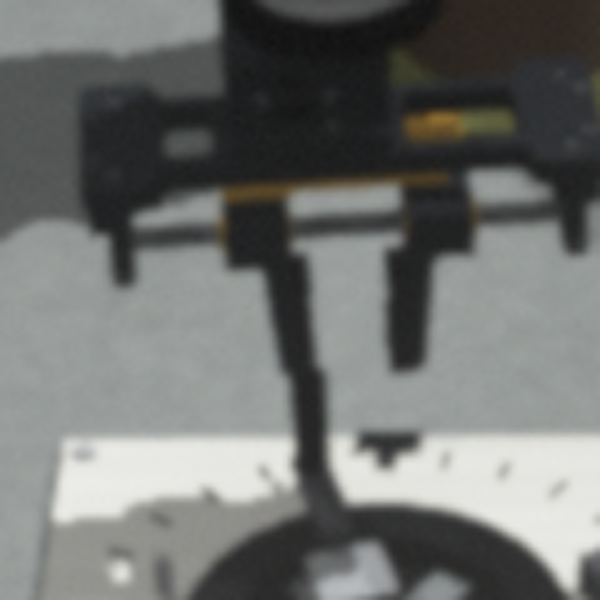

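The post did not move (still at crop (309,370)) and no force showed, so the tips are really ~42 mm higher than the tool data says. I'll go back to bracket the post and then lower in force-checked steps to a TCP reading of about 0.102 (tips ≈ 0.118).

```bash
python3 -c "
from h import *
rows([(.5005,-.0445,.1438,111),(.5005,-.0445,.102,111)])"
```

```text
d [-0.05  -0.276 -0.002] a [-0.    0.   -1.79]
d [-0.05  -0.276  0.695] a [-0.    0.   -1.79]
```

Call:
servo_tool:
  deltas:
    - {"dx": -0.05, "dy": -0.276, "dz": 0, "ax": 0, "ay": 0, "az": -1.79, "hand": 36}
    - {"dx": -0.05, "dy": -0.276, "dz": 0, "ax": 0, "ay": 0, "az": -1.79, "hand": 36}
    - {"dx": -0.05, "dy": -0.276, "dz": 0, "ax": 0, "ay": 0, "az": -1.79, "hand": 36}
    - {"dx": -0.05, "dy": -0.276, "dz": 0.15, "ax": 0, "ay": 0, "az": -1.79, "hand": 36}
    - {"dx": -0.05, "dy": -0.276, "dz": 0.3, "ax": 0, "ay": 0, "az": -1.79, "hand": 36}
    - {"dx": -0.05, "dy": -0.276, "dz": 0.4, "ax": 0, "ay": 0, "az": -1.79, "hand": 36}
    - {"dx": -0.05, "dy": -0.276, "dz": 0.4, "ax": 0, "ay": 0, "az": -1.79, "hand": 36}

```text
clock: 4.35
tool_pos: [0.4998, -0.0437, 0.1189]
eef_rot: [-0.182, 0.983, 0.0, -0.001]
contact_force: [0.2, -0.4, -0.0]
opening: 0.409
```

```bash
python3 -c "
from h import *
s=r.get_state();print(s['clock'],s['tool_pos'],s['contact_force'])
rows([(.5005,-.0445,.102,111)])
p,d=eyes.snapshot('scene');cv2.imwrite('pics/s5c.png',cv2.resize(p[100:220,210:330,::-1],None,fx=5,fy=5,interpolation=cv2.INTER_CUBIC))
"
```

```text
4.35 [ 0.4998111  -0.0437292   0.11891797] [ 0.15081109 -0.37182789 -0.04328592]
d [-0.006 -0.016  0.282] a [ 0.   -0.01 -0.01]
```

View pics/s5c.png

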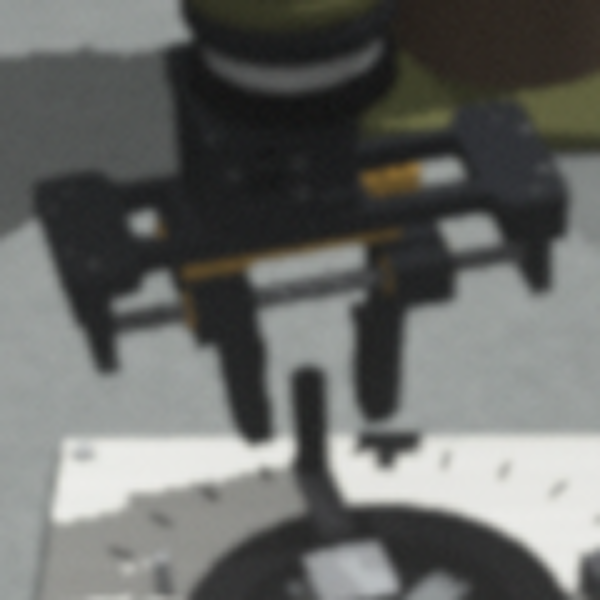

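The tips now bracket the upper post at about z=0.13. I'll lower 10 mm more, narrow the gap to about 28 mm, then push the lever toward home in stages.

Call:
servo_tool:
  deltas:
    - {"dx": -0.006, "dy": -0.016, "dz": 0.09, "ax": 0, "ay": 0, "az": 0, "hand": 28}
    - {"dx": -0.006, "dy": -0.016, "dz": 0.17, "ax": 0, "ay": 0, "az": 0, "hand": 28}
    - {"dx": -0.006, "dy": -0.016, "dz": 0.17, "ax": 0, "ay": 0, "az": 0, "hand": 28}
    - {"dx": -0.006, "dy": -0.016, "dz": 0.17, "ax": 0, "ay": 0, "az": 0, "hand": 28}

```text
clock: 4.9
tool_pos: [0.501, -0.0447, 0.1094]
eef_rot: [-0.182, 0.983, 0.0, 0.0]
contact_force: [1.0, -0.2, 0.4]
opening: 0.317
```

```bash
python3 -c "
from h import *
s=r.get_state();print(s['clock'],s['tool_pos'],s['contact_force'])
rows([lever(p,.108) for p in (195,190,185,180,175,170,165,160)])
"
```

```text
4.9 [ 0.50097749 -0.04466508  0.10939838] [ 1.00819686 -0.15822478  0.35949891]
d [0.012 0.162 0.023] a [0.   0.   0.99]
d [-0.008  0.295  0.023] a [0.   0.   1.82]
d [-0.039  0.425  0.023] a [0.   0.   2.66]
d [-0.081  0.552  0.023] a [0.   0.   3.49]
d [-0.135  0.675  0.023] a [0.   0.   4.32]
d [-0.198  0.792  0.023] a [0.   0.   5.16]
d [-0.272  0.904  0.023] a [0.   0.   5.99]
d [-0.355  1.009  0.023] a [0.   0.   6.82]
```

Call:
servo_tool:
  deltas:
    - {"dx": 0.012, "dy": 0.16, "dz": 0, "ax": 0, "ay": 0, "az": 1, "hand": 28}
    - {"dx": -0.008, "dy": 0.295, "dz": 0, "ax": 0, "ay": 0, "az": 1.8, "hand": 28}
    - {"dx": -0.04, "dy": 0.425, "dz": 0, "ax": 0, "ay": 0, "az": 2.65, "hand": 28}
    - {"dx": -0.08, "dy": 0.55, "dz": 0, "ax": 0, "ay": 0, "az": 3.5, "hand": 28}
    - {"dx": -0.135, "dy": 0.675, "dz": 0, "ax": 0, "ay": 0, "az": 4.3, "hand": 28}
    - {"dx": -0.135, "dy": 0.675, "dz": 0, "ax": 0, "ay": 0, "az": 4.3, "hand": 28}

```text
clock: 5.65
tool_pos: [0.4941, -0.0034, 0.1095]
eef_rot: [0.041, 0.999, 0.0, 0.0]
contact_force: [-0.1, -0.2, 0.3]
opening: 0.321
```

```bash
python3 -c "
from h import *
s=r.get_state();print(s['clock'],s['tool_pos'],s['contact_force'])
rows([lever(p,.108) for p in (170,165,160,155,150,145,140,135)])
p,d=eyes.snapshot('scene');cv2.imwrite('pics/s6c.png',cv2.resize(p[100:260,200:360,::-1],None,fx=3.7,fy=3.7,interpolation=cv2.INTER_CUBIC))
"
```

```text
5.65 [ 0.49406777 -0.00342761  0.1095494 ] [-0.09964131 -0.21045931  0.32299043]
d [-0.007  0.124  0.026] a [0.   0.   0.88]
d [-0.025  0.257  0.026] a [0.   0.   1.71]
d [-0.055  0.387  0.026] a [0.   0.   2.54]
d [-0.095  0.515  0.026] a [0.   0.   3.38]
d [-0.147  0.638  0.026] a [0.   0.   4.21]
d [-0.209  0.756  0.026] a [0.   0.   5.04]
d [-0.282  0.869  0.026] a [0.   0.   5.88]
d [-0.364  0.975  0.026] a [0.   0.   6.71]
```

View pics/s6c.png

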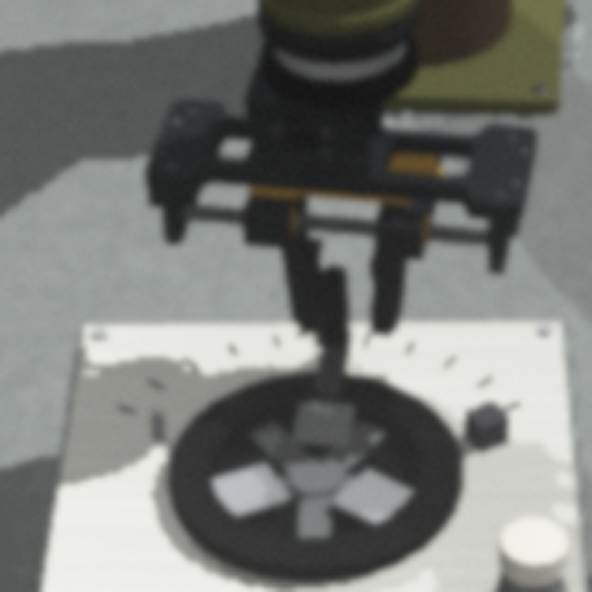

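The post now rides against the left finger and the lever has turned. Continuing.

Call:
servo_tool:
  deltas:
    - {"dx": -0.007, "dy": 0.124, "dz": 0, "ax": 0, "ay": 0, "az": 0.9, "hand": 28}
    - {"dx": -0.025, "dy": 0.257, "dz": 0, "ax": 0, "ay": 0, "az": 1.7, "hand": 28}
    - {"dx": -0.055, "dy": 0.387, "dz": 0, "ax": 0, "ay": 0, "az": 2.55, "hand": 28}
    - {"dx": -0.095, "dy": 0.515, "dz": 0, "ax": 0, "ay": 0, "az": 3.4, "hand": 28}
    - {"dx": -0.147, "dy": 0.638, "dz": 0, "ax": 0, "ay": 0, "az": 4.2, "hand": 28}
    - {"dx": -0.209, "dy": 0.756, "dz": 0, "ax": 0, "ay": 0, "az": 5.05, "hand": 28}
    - {"dx": -0.282, "dy": 0.869, "dz": 0, "ax": 0, "ay": 0, "az": 5.9, "hand": 28}
    - {"dx": -0.364, "dy": 0.975, "dz": 0, "ax": 0, "ay": 0, "az": 6.7, "hand": 28}
    - {"dx": -0.364, "dy": 0.975, "dz": 0, "ax": 0, "ay": 0, "az": 6.7, "hand": 28}

```text
clock: 6.82
tool_pos: [0.5209, 0.0527, 0.1094]
eef_rot: [0.382, 0.924, 0.0, 0.0]
contact_force: [0.3, -0.7, -0.0]
opening: 0.319
```

```bash
python3 -c "
from h import *
s=r.get_state();print(s['clock'],s['tool_pos'],s['contact_force'])
rows([lever(p,.109) for p in (135,132,130,128,126,124,122,120)])
p,d=eyes.snapshot('scene');cv2.imwrite('pics/s7c.png',cv2.resize(p[100:260,200:360,::-1],None,fx=3.7,fy=3.7,interpolation=cv2.INTER_CUBIC))
"
```

```text
6.825 [0.52091176 0.05268974 0.10936673] [ 0.25737807 -0.74285913 -0.00947725]
d [0.007 0.001 0.006] a [ 0.   -0.    0.01]
d [0.005 0.081 0.006] a [ 0.   -0.    0.51]
d [0.001 0.135 0.006] a [ 0.   -0.    0.85]
d [-0.004  0.188  0.006] a [ 0.   -0.    1.18]
d [-0.012  0.241  0.006] a [ 0.   -0.    1.51]
d [-0.021  0.294  0.006] a [ 0.   -0.    1.85]
d [-0.032  0.346  0.006] a [ 0.   -0.    2.18]
d [-0.045  0.398  0.006] a [ 0.   -0.    2.51]
```

View pics/s7c.png

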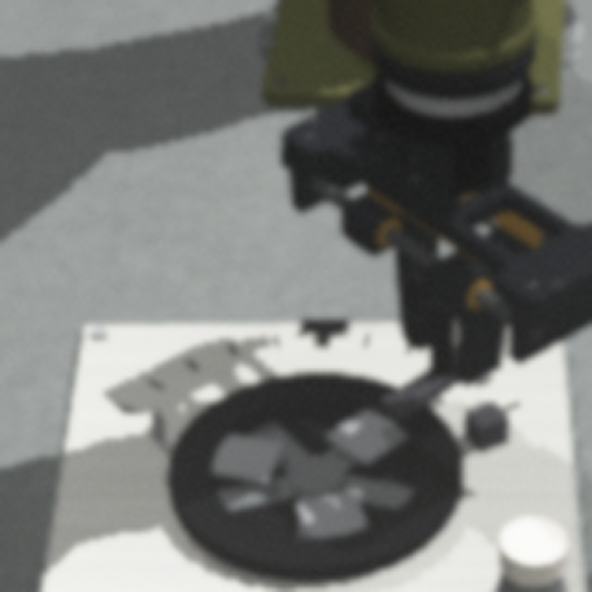

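Call:
servo_tool:
  deltas:
    - {"dx": 0.005, "dy": 0.081, "dz": 0, "ax": 0, "ay": 0, "az": 0.5, "hand": 28}
    - {"dx": 0.001, "dy": 0.135, "dz": 0, "ax": 0, "ay": 0, "az": 0.85, "hand": 28}
    - {"dx": -0.004, "dy": 0.188, "dz": 0, "ax": 0, "ay": 0, "az": 1.2, "hand": 28}
    - {"dx": -0.012, "dy": 0.241, "dz": 0, "ax": 0, "ay": 0, "az": 1.5, "hand": 28}
    - {"dx": -0.02, "dy": 0.294, "dz": 0, "ax": 0, "ay": 0, "az": 1.85, "hand": 28}
    - {"dx": -0.02, "dy": 0.294, "dz": 0, "ax": 0, "ay": 0, "az": 1.85, "hand": 28}

```text
clock: 7.62
tool_pos: [0.5345, 0.0648, 0.1094]
eef_rot: [0.471, 0.882, 0.0, 0.0]
contact_force: [0.7, 0.8, 0.2]
opening: 0.315
```

```bash
python3 -c "
from h import *
s=r.get_state();print(s['clock'],s['tool_pos'],s['contact_force'])
e=s['tool_pos'][:2]-AX;print(np.degrees(np.arctan2(e[1],e[0])),np.hypot(*e))
rows([lever(p,.109) for p in (123,122,121,120,119,118)])
p,d=eyes.snapshot('scene');cv2.imwrite('pics/s8c.png',cv2.resize(p[100:260,200:360,::-1],None,fx=3.7,fy=3.7,interpolation=cv2.INTER_CUBIC))
"
```

```text
7.625 [0.53450338 0.06477321 0.10940448] [0.68380539 0.82667984 0.16779968]
123.69755086355171 0.09227794977455084
d [-0.005  0.019  0.007] a [ 0.01 -0.    0.14]
d [-0.005  0.045  0.007] a [ 0.01 -0.    0.31]
d [-0.007  0.072  0.007] a [ 0.01 -0.    0.48]
d [-0.008  0.099  0.007] a [ 0.01 -0.    0.64]
d [-0.01   0.126  0.007] a [ 0.01 -0.    0.81]
d [-0.013  0.152  0.007] a [ 0.01 -0.    0.98]
```

View pics/s8c.png

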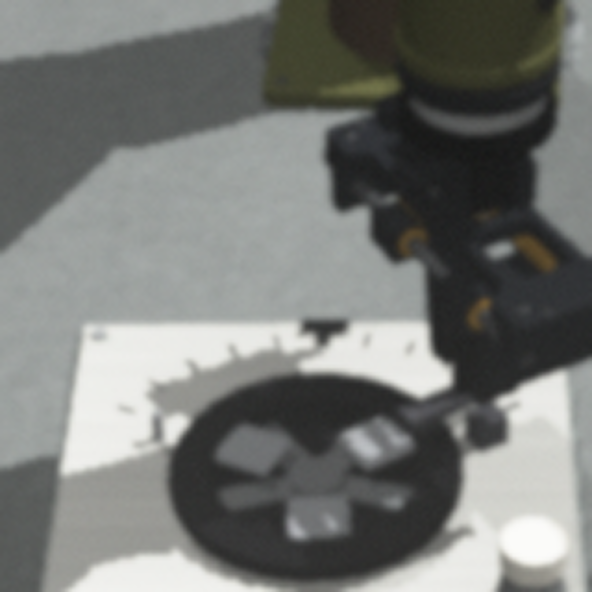

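Near the stop now. I'll creep in ~1 mm steps and watch the force.

Call:
servo_tool:
  deltas:
    - {"dx": -0.005, "dy": 0.02, "dz": 0, "ax": 0, "ay": 0, "az": 0.15, "hand": 28}
    - {"dx": -0.005, "dy": 0.045, "dz": 0, "ax": 0, "ay": 0, "az": 0.3, "hand": 28}
    - {"dx": -0.005, "dy": 0.045, "dz": 0, "ax": 0, "ay": 0, "az": 0.3, "hand": 28}

```text
clock: 8.05
tool_pos: [0.5362, 0.0656, 0.1093]
eef_rot: [0.484, 0.875, -0.0, -0.0]
contact_force: [-0.6, 0.1, -0.2]
opening: 0.319
```

Call:
servo_tool:
  deltas:
    - {"dx": -0.002, "dy": 0.02, "dz": 0, "ax": 0, "ay": 0, "az": 0.12, "hand": 28}
    - {"dx": -0.002, "dy": 0.02, "dz": 0, "ax": 0, "ay": 0, "az": 0.12, "hand": 28}

```text
clock: 8.3
tool_pos: [0.5375, 0.066, 0.1093]
eef_rot: [0.49, 0.872, 0.0, -0.0]
contact_force: [-2.1, -0.0, -0.2]
opening: 0.315
```

```bash
python3 -c "
from h import *
s=r.get_state();print(s['clock'],s['tool_pos'],s['contact_force'])
e=s['tool_pos'][:2]-AX;print(np.degrees(np.arctan2(e[1],e[0])),np.hypot(*e))
"
```

```text
8.3 [0.53745375 0.06603169 0.10931327] [-2.08951633 -0.03646616 -0.18817857]
121.72810993923748 0.0917422763670561
```

Call:
servo_tool:
  deltas:
    - {"dx": -0.002, "dy": 0.02, "dz": 0, "ax": 0, "ay": 0, "az": 0.12, "hand": 28}
    - {"dx": -0.002, "dy": 0.02, "dz": 0, "ax": 0, "ay": 0, "az": 0.12, "hand": 28}

```text
clock: 8.55
tool_pos: [0.5387, 0.0665, 0.1094]
eef_rot: [0.495, 0.869, 0.0, 0.0]
contact_force: [-0.9, 0.4, -0.7]
opening: 0.318
```

Call:
servo_tool:
  deltas:
    - {"dx": -0.002, "dy": 0.02, "dz": 0, "ax": 0, "ay": 0, "az": 0.12, "hand": 28}
    - {"dx": -0.002, "dy": 0.02, "dz": 0, "ax": 0, "ay": 0, "az": 0.12, "hand": 28}

```text
clock: 8.8
tool_pos: [0.5399, 0.067, 0.1094]
eef_rot: [0.501, 0.866, 0.0, 0.0]
contact_force: [-1.6, 1.1, -0.7]
opening: 0.314
```

```bash
python3 -c "
from h import *
s=r.get_state();print(s['clock'],s['tool_pos'],s['contact_force'])
e=s['tool_pos'][:2]-AX;print(np.degrees(np.arctan2(e[1],e[0])),np.hypot(*e))
p,d=eyes.snapshot('scene');cv2.imwrite('pics/s9c.png',cv2.resize(p[180:250,280:360,::-1],None,fx=7,fy=7,interpolation=cv2.INTER_CUBIC))
"
```

```text
8.8 [0.5399163  0.06699485 0.10940817] [-1.58578397  1.14002027 -0.69433434]
120.09564954128136 0.09130351900283022
```

View pics/s9c.png

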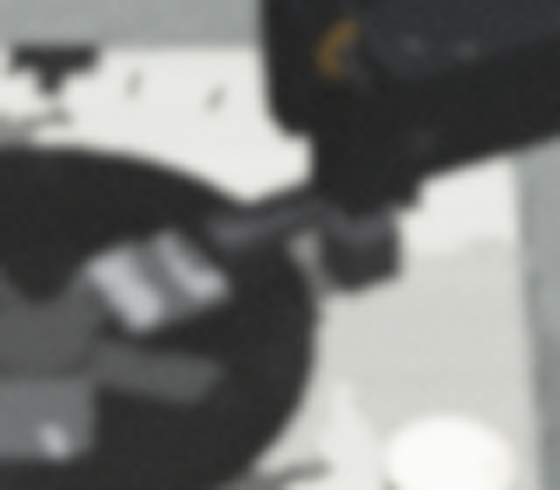

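Call:
servo_tool:
  deltas:
    - {"dx": -0.002, "dy": 0.015, "dz": 0, "ax": 0, "ay": 0, "az": 0.1, "hand": 28}
    - {"dx": -0.002, "dy": 0.015, "dz": 0, "ax": 0, "ay": 0, "az": 0.1, "hand": 28}

```text
clock: 9.1
tool_pos: [0.5403, 0.067, 0.1094]
eef_rot: [0.506, 0.863, -0.0, -0.0]
contact_force: [-2.8, -0.3, 0.2]
opening: 0.316
```

Call:
servo_tool:
  deltas:
    - {"dx": -0.002, "dy": 0.015, "dz": 0, "ax": 0, "ay": 0, "az": 0.1, "hand": 28}
    - {"dx": -0.002, "dy": 0.015, "dz": 0, "ax": 0, "ay": 0, "az": 0.1, "hand": 28}

```text
clock: 9.35
tool_pos: [0.5403, 0.0669, 0.1093]
eef_rot: [0.51, 0.86, -0.001, -0.001]
contact_force: [-4.4, -1.9, 2.6]
opening: 0.317
```

```bash
python3 -c "
from h import *
s=r.get_state();print(s['clock'],s['tool_pos'],s['contact_force'])
e=s['tool_pos'][:2]-AX;print(np.degrees(np.arctan2(e[1],e[0])),np.hypot(*e))
"
```

```text
9.35 [0.5403474  0.0669345  0.10929446] [-4.42499355 -1.91750656  2.56796608]
119.8799498009717 0.09103577838200815
```

The lever has stalled at the stop: the tool stopped moving while force rose to about 5 N along the tangent. The implied post azimuth is 119.9 + 4.4 = 124.3° against 124.4° expected. Now the push back.

```bash
python3 -c "
from h import *
rows([lever(p,.109) for p in (124,129,134,139,144,149,154,159,164)])
p,d=eyes.snapshot('scene');cv2.imwrite('pics/s10c.png',cv2.resize(p[165:305,200:380,::-1],None,fx=4.4,fy=4.2,interpolation=cv2.INTER_CUBIC))
"
```

```text
d [ 0.01  -0.11   0.005] a [-0.02 -0.   -0.89]
d [-0.009 -0.243  0.005] a [-0.02 -0.01 -1.72]
d [-0.038 -0.373  0.006] a [-0.02 -0.01 -2.56]
d [-0.079 -0.501  0.006] a [-0.02 -0.01 -3.39]
d [-0.131 -0.624  0.006] a [-0.02 -0.01 -4.22]
d [-0.194 -0.742  0.007] a [-0.02 -0.01 -5.06]
d [-0.266 -0.855  0.007] a [-0.02 -0.01 -5.89]
d [-0.348 -0.96   0.007] a [-0.02 -0.01 -6.72]
d [-0.439 -1.058  0.007] a [-0.02 -0.01 -7.56]
```

View pics/s10c.png

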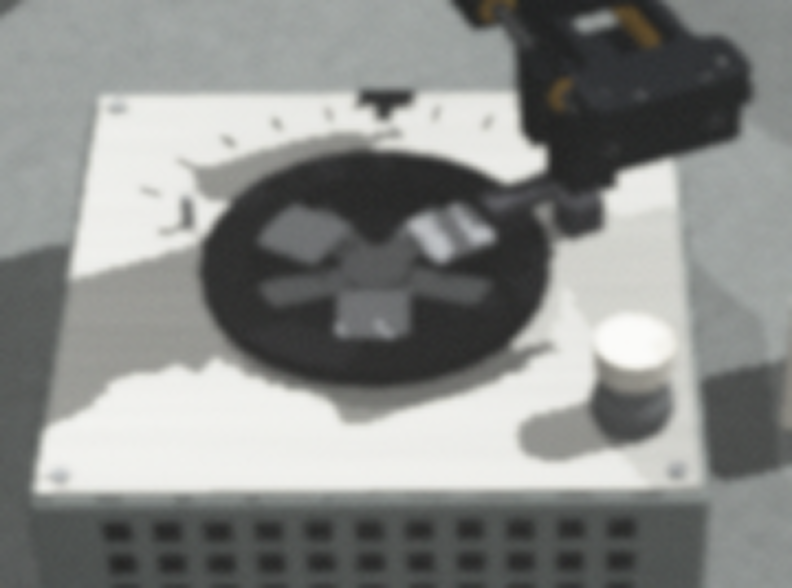

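The box's screws are where they were ((58,475), (676,470), (118,107)), and the arm lies against the block. Pushing back.

Call:
servo_tool:
  deltas:
    - {"dx": 0.01, "dy": -0.11, "dz": 0, "ax": 0, "ay": 0, "az": -0.9, "hand": 28}
    - {"dx": -0.009, "dy": -0.243, "dz": 0, "ax": 0, "ay": 0, "az": -1.7, "hand": 28}
    - {"dx": -0.038, "dy": -0.373, "dz": 0, "ax": 0, "ay": 0, "az": -2.55, "hand": 28}
    - {"dx": -0.079, "dy": -0.5, "dz": 0, "ax": 0, "ay": 0, "az": -3.4, "hand": 28}
    - {"dx": -0.131, "dy": -0.624, "dz": 0, "ax": 0, "ay": 0, "az": -4.2, "hand": 28}
    - {"dx": -0.194, "dy": -0.742, "dz": 0, "ax": 0, "ay": 0, "az": -5.05, "hand": 28}
    - {"dx": -0.266, "dy": -0.855, "dz": 0, "ax": 0, "ay": 0, "az": -5.9, "hand": 28}
    - {"dx": -0.348, "dy": -0.96, "dz": 0, "ax": 0, "ay": 0, "az": -6.7, "hand": 28}
    - {"dx": -0.439, "dy": -1.058, "dz": 0, "ax": 0, "ay": 0, "az": -7.55, "hand": 28}
    - {"dx": -0.439, "dy": -1.058, "dz": 0, "ax": 0, "ay": 0, "az": -7.55, "hand": 28}

```text
clock: 10.65
tool_pos: [0.5, 0.0142, 0.1097]
eef_rot: [0.14, 0.99, 0.001, 0.002]
contact_force: [0.2, -1.0, 0.6]
opening: 0.317
```

```bash
python3 -c "
from h import *
s=r.get_state();print(s['clock'],s['tool_pos'],s['contact_force'])
e=s['tool_pos'][:2]-AX;print(np.degrees(np.arctan2(e[1],e[0])),np.hypot(*e))
rows([lever(p,.109) for p in (167,171,175,178,180,182)])
p,d=eyes.snapshot('scene');cv2.imwrite('pics/s11c.png',cv2.resize(p[100:260,200:360,::-1],None,fx=3.7,fy=3.7,interpolation=cv2.INTER_CUBIC))
"
```

```text
10.65 [0.50004125 0.0141746  0.10973746] [ 0.18429317 -0.9526699   0.56517078]
163.00850721895387 0.08956858125363763
d [ 0.038 -0.106  0.012] a [ 0.02  0.03 -0.52]
d [ 0.029 -0.213  0.012] a [ 0.02  0.03 -1.18]
d [ 0.012 -0.318  0.012] a [ 0.02  0.03 -1.85]
d [-0.006 -0.397  0.011] a [ 0.02  0.03 -2.35]
d [-0.019 -0.448  0.011] a [ 0.02  0.03 -2.68]
d [-0.035 -0.5    0.011] a [ 0.02  0.03 -3.02]
```

View pics/s11c.png

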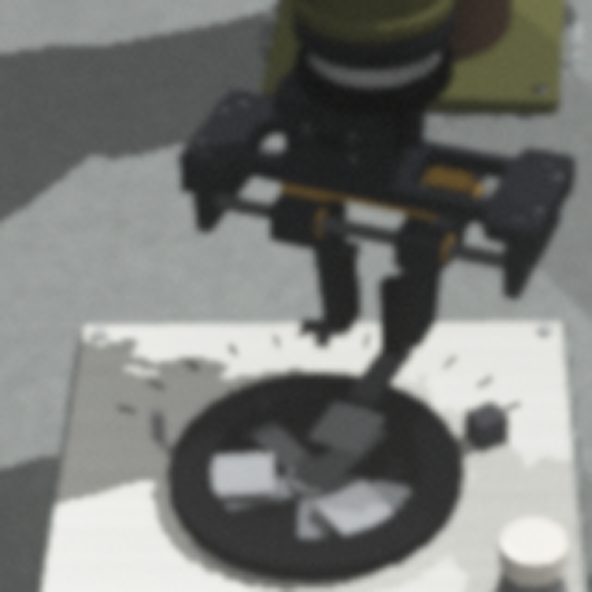

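Call:
servo_tool:
  deltas:
    - {"dx": 0.038, "dy": -0.106, "dz": 0, "ax": 0, "ay": 0, "az": -0.5, "hand": 28}
    - {"dx": 0.029, "dy": -0.213, "dz": 0, "ax": 0, "ay": 0, "az": -1.2, "hand": 28}
    - {"dx": 0.012, "dy": -0.318, "dz": 0, "ax": 0, "ay": 0, "az": -1.85, "hand": 28}
    - {"dx": -0.006, "dy": -0.397, "dz": 0, "ax": 0, "ay": 0, "az": -2.35, "hand": 28}
    - {"dx": -0.019, "dy": -0.448, "dz": 0, "ax": 0, "ay": 0, "az": -2.7, "hand": 28}
    - {"dx": -0.035, "dy": -0.5, "dz": 0, "ax": 0, "ay": 0, "az": -3, "hand": 28}
    - {"dx": -0.035, "dy": -0.5, "dz": 0, "ax": 0, "ay": 0, "az": -3, "hand": 28}
    - {"dx": -0.035, "dy": -0.5, "dz": 0, "ax": 0, "ay": 0, "az": -3, "hand": 28}

```text
clock: 11.7
tool_pos: [0.4916, -0.0158, 0.1093]
eef_rot: [-0.017, 1.0, -0.0, -0.001]
contact_force: [-0.6, -0.1, 0.2]
opening: 0.314
```

```bash
python3 -c "
from h import *
s=r.get_state();print(s['clock'],s['tool_pos'],s['contact_force'])
e=s['tool_pos'][:2]-AX;print(np.degrees(np.arctan2(e[1],e[0])),np.hypot(*e))
rows([lever(p,.109) for p in (182,184,186,187,188)])
for n in('scene','top'):
  p,d=eyes.snapshot(n);np.savez(n+'12.npz',p=p,d=d)
  q=p[165:235,240:340] if n=='scene' else p[225:335,270:390]
  cv2.imwrite('pics/%s12c.png'%n,cv2.resize(q[...,::-1],None,fx=6,fy=5.4 if n=='top' else 6,interpolation=cv2.INTER_CUBIC))
"
```

```text
11.7 [ 0.49159783 -0.01576745  0.10926204] [-0.57053054 -0.11545113  0.24107395]
-177.70734365922297 0.0941775566935815
d [-0.036  0.008  0.004] a [-0.   -0.01 -0.01]
d [-0.037 -0.045  0.004] a [-0.   -0.01 -0.34]
d [-0.04  -0.099  0.004] a [-0.   -0.01 -0.67]
d [-0.042 -0.126  0.004] a [-0.   -0.01 -0.84]
d [-0.045 -0.152  0.004] a [-0.   -0.01 -1.01]
```

View pics/scene12c.png

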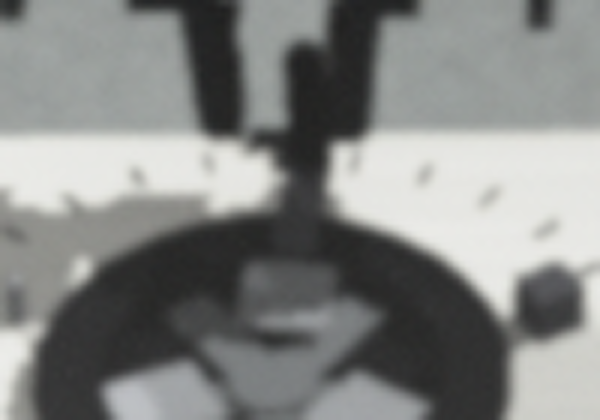

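View pics/top12c.png

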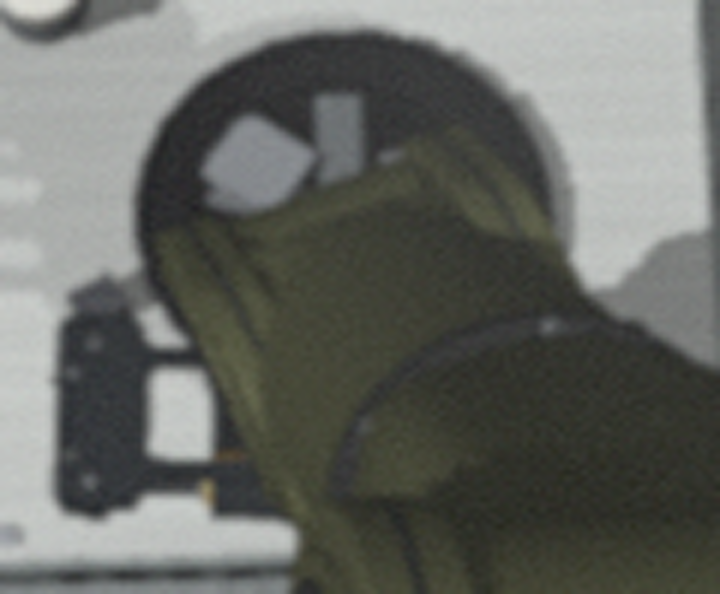

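The post is at about 178° and the mark at about 183.7°. I'll push to a tool azimuth of ~187.3, slightly short, then move clear and measure.

Call:
servo_tool:
  deltas:
    - {"dx": -0.037, "dy": -0.045, "dz": 0, "ax": 0, "ay": 0, "az": -0.3, "hand": 28}
    - {"dx": -0.04, "dy": -0.09, "dz": 0, "ax": 0, "ay": 0, "az": -0.65, "hand": 28}
    - {"dx": -0.043, "dy": -0.133, "dz": 0, "ax": 0, "ay": 0, "az": -0.88, "hand": 28}
    - {"dx": -0.043, "dy": -0.133, "dz": 0, "ax": 0, "ay": 0, "az": -0.88, "hand": 28}
    - {"dx": -0.043, "dy": -0.133, "dz": 0, "ax": 0, "ay": 0, "az": -0.88, "hand": 28}

```text
clock: 12.42
tool_pos: [0.4954, -0.0237, 0.1095]
eef_rot: [-0.063, 0.998, -0.0, 0.0]
contact_force: [0.7, 0.2, 0.0]
opening: 0.321
```

```bash
python3 -c "
from h import *
s=r.get_state();print(s['clock'],s['tool_pos'],s['contact_force'])
e=s['tool_pos'][:2]-AX;print(np.degrees(np.arctan2(e[1],e[0]))%360,np.hypot(*e))
p,d=eyes.snapshot('scene');q=p[165:235,240:340]
cv2.imwrite('pics/scene13c.png',cv2.resize(q[...,::-1],None,fx=8,fy=8,interpolation=cv2.INTER_CUBIC))
"
```

```text
12.425 [ 0.49539094 -0.02372211  0.10946888] [0.73048684 0.20674051 0.03889331]
187.3956421279863 0.09106664282058524
```

View pics/scene13c.png

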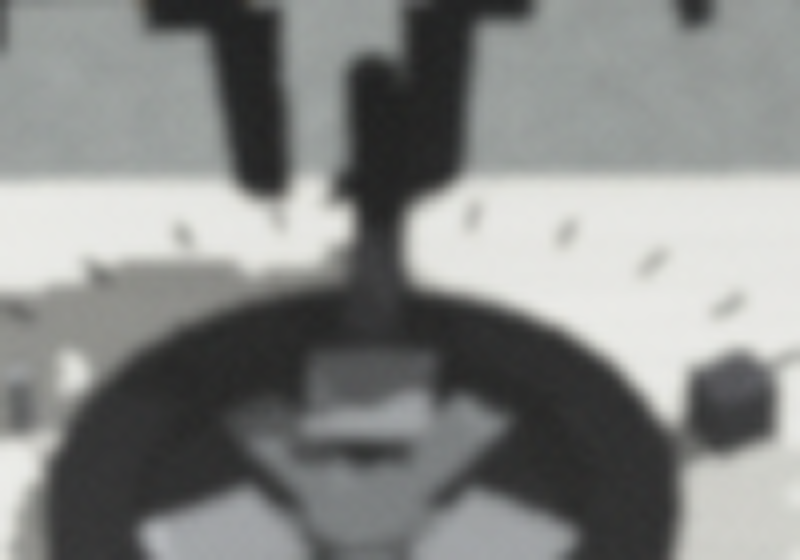

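Call:
servo_tool:
  deltas:
    - {"dx": 0, "dy": 0.06, "dz": 0, "ax": 0, "ay": 0, "az": 0, "hand": 32}
    - {"dx": 0, "dy": 0.06, "dz": 0, "ax": 0, "ay": 0, "az": 0, "hand": 36}
    - {"dx": 0, "dy": 0.06, "dz": -0.5, "ax": 0, "ay": 0, "az": 0, "hand": 36}
    - {"dx": 0, "dy": 0.06, "dz": -1.2, "ax": 0, "ay": 0, "az": 0, "hand": 36}
    - {"dx": 0, "dy": 0.06, "dz": -1.7, "ax": 0, "ay": 0, "az": 0, "hand": 36}
    - {"dx": 0, "dy": 0.06, "dz": -1.7, "ax": 0, "ay": 0, "az": 0, "hand": 36}

```text
clock: 13.22
tool_pos: [0.496, -0.0196, 0.2133]
eef_rot: [-0.063, 0.998, -0.0, 0.002]
contact_force: [0.1, -0.1, -1.2]
opening: 0.407
```

```bash
python3 -c "
from h import *
s=r.get_state();print(s['clock'],s['tool_pos'],s['contact_force'])
rows([(.38,.30,.215,97)])
p,d=eyes.snapshot('scene');cv2.imwrite('pics/scene14.png',cv2.resize(p[165:305,200:380,::-1],None,fx=4.4,fy=4.2,interpolation=cv2.INTER_CUBIC))
"
```

```text
13.225 [ 0.49601922 -0.01959176  0.21328433] [ 0.13050953 -0.05921893 -1.17779616]
d [ 1.246  5.528 -0.037] a [-0.    0.05  0.04]
```

View pics/scene14.png

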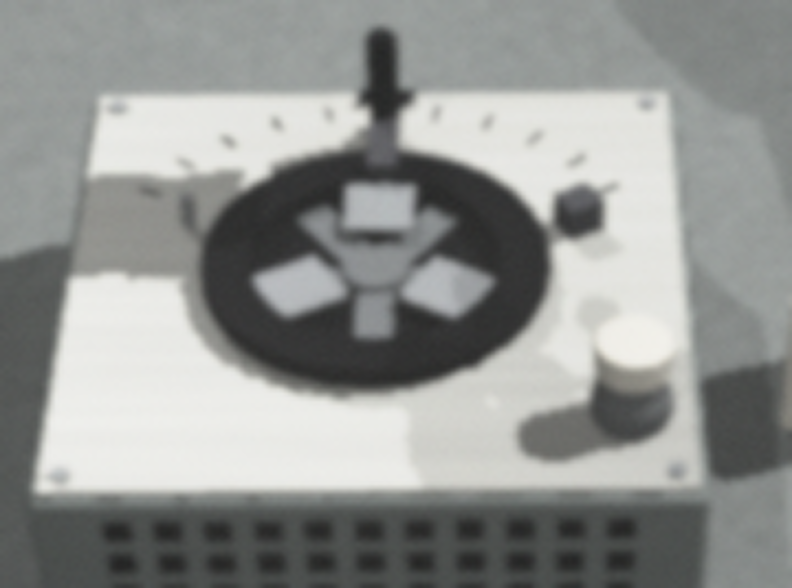

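The pointer looks very close to the mark. I'll move the arm clear for the top view.

Call:
servo_tool:
  deltas:
    - {"dx": 1.25, "dy": 5.5, "dz": 0, "ax": 0, "ay": 0, "az": 0, "hand": 36}
    - {"dx": 1.25, "dy": 5.5, "dz": 0, "ax": 0, "ay": 0, "az": 0, "hand": 36}
    - {"dx": 1.25, "dy": 5.5, "dz": 0, "ax": 0, "ay": 0, "az": 0, "hand": 36}
    - {"dx": 1.25, "dy": 5.5, "dz": 0, "ax": 0, "ay": 0, "az": 0, "hand": 36}
    - {"dx": 1.25, "dy": 5.5, "dz": 0, "ax": 0, "ay": 0, "az": 0, "hand": 36}
    - {"dx": 1.25, "dy": 5.5, "dz": 0, "ax": 0, "ay": 0, "az": 0, "hand": 36}
    - {"dx": 1.25, "dy": 5.5, "dz": 0, "ax": 0, "ay": 0, "az": 0, "hand": 36}
    - {"dx": 1.25, "dy": 5.5, "dz": 0, "ax": 0, "ay": 0, "az": 0, "hand": 36}

```text
clock: 14.28
tool_pos: [0.3786, 0.296, 0.2105]
eef_rot: [-0.063, 0.998, -0.001, -0.001]
contact_force: [1.1, -0.1, 0.1]
opening: 0.409
```

```bash
python3 -c "
from h import *
s=r.get_state();print(s['clock'],s['tool_pos'],s['contact_force'])
for n in('scene','top'):
  p,d=eyes.snapshot(n);np.savez(n+'15.npz',p=p,d=d)
p=p[195:345,250:400];cv2.imwrite('pics/top15.png',cv2.resize(p[...,::-1],(600,600),interpolation=cv2.INTER_CUBIC))
cv2.imwrite('pics/top15z.png',cv2.resize(p[85:145,50:110,::-1],(600,600),interpolation=cv2.INTER_CUBIC))
"
```

```text
14.275 [0.37858782 0.2960135  0.21048263] [ 1.05897141 -0.11194471  0.13753795]
```

View pics/top15.png

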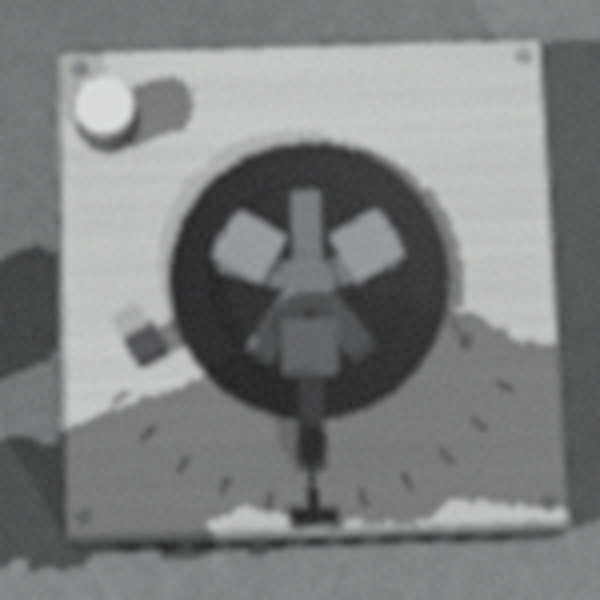

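View pics/top15z.png

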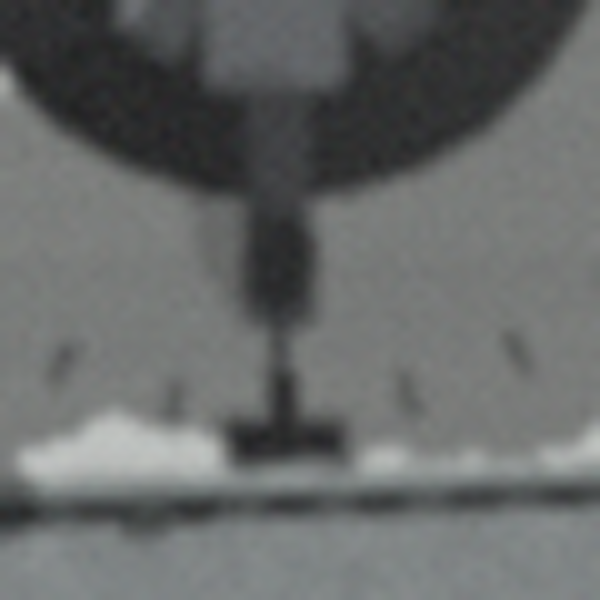

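The pointer is close to the T stem: x≈280 against ≈285 in the 10x crop, about 0.5 px or 1 mm short. I'll measure it by sub-pixel centroids in both views.

Run:
```python
from h import *
n='top'
g=cv2.cvtColor(np.load('top15.npz')['p'],cv2.COLOR_RGB2GRAY).astype(float)
def cen(v,u0,u1):
    w=g[v,u0:u1+1];b=np.median(np.r_[g[v,u0-4:u0],g[v,u1+1:u1+5]]);w=np.clip(b-10-w,0,None);return (w*np.arange(u0,u1+1)).sum()/w.sum() if w.sum() else None
def az(u,v,z):
    q=ray(n,u,v,z)[:2]-AX;return round(np.hypot(*q),4),round(np.degrees(np.arctan2(*q[::-1]))%360,2)
for v in range(288,328):
    z=.11 if v<300 else (.14 if v<312 else (.106 if v<317 else .094))
    c=cen(v,318,338) if v>=320 else cen(v,321,336)
    print(v,round(c,2),z,az(c,v,z), g[v,324:334].astype(int) if 309<v<325 else '')
for nn,q in(('mark110',183.7),):
  for a in (182.5,183.2,183.7,184.2):
    t=np.radians(a);print(a,proj('top',(AX[0]+.11*np.cos(t),AX[1]+.11*np.sin(t),.106)),proj('top',(AX[0]+.118*np.cos(t),AX[1]+.118*np.sin(t),.094)))
```

```text
Traceback (most recent call last):
TypeError: type NoneType doesn't define __round__ method
```

```bash
cat > m.py <<'E'
from h import *
import sys
k=sys.argv[1];n='top'
g=cv2.cvtColor(np.load(f'top{k}.npz')['p'],cv2.COLOR_RGB2GRAY).astype(float)
def cen(v,u0,u1):
    w=g[v,u0:u1+1];b=np.median(np.r_[g[v,u0-2:u0+1],g[v,u1:u1+3]]);w=np.clip(b-8-w,0,None);return (w*np.arange(u0,u1+1)).sum()/max(w.sum(),1e-9)
def az(u,v,z):
    q=ray(n,u,v,z)[:2]-AX;return round(np.hypot(*q),4),round(np.degrees(np.arctan2(*q[::-1]))%360,2)
for v in range(298,328):
    z=.11 if v<300 else (.14 if v<312 else (.106 if v<316 else .094))
    c=cen(v,319,338) if v>=320 else cen(v,323,334)
    print(v,round(c,2),z,az(c,v,z), g[v,322:336].astype(int) if 309<v<325 else '')
E
python3 m.py 15
```

```text
298 0.0 0.11 (np.float64(0.687), np.float64(98.81)) 
299 326.09 0.11 (np.float64(0.0753), np.float64(180.92)) 
300 326.87 0.14 (np.float64(0.0809), np.float64(181.64)) 
301 326.93 0.14 (np.float64(0.0829), np.float64(181.74)) 
302 327.02 0.14 (np.float64(0.085), np.float64(181.89)) 
303 327.25 0.14 (np.float64(0.087), np.float64(182.2)) 
304 327.41 0.14 (np.float64(0.089), np.float64(182.41)) 
305 327.33 0.14 (np.float64(0.091), np.float64(182.31)) 
306 327.28 0.14 (np.float64(0.0931), np.float64(182.26)) 
307 327.29 0.14 (np.float64(0.0951), np.float64(182.27)) 
308 327.15 0.14 (np.float64(0.0971), np.float64(182.1)) 
309 327.16 0.14 (np.float64(0.0991), np.float64(182.11)) 
310 327.29 0.14 (np.float64(0.1012), np.float64(182.28)) [111 104  84  65  58  47  52  60  68  93 114 123 123 121]
311 327.41 0.14 (np.float64(0.1032), np.float64(182.4)) [119 108  92  77  67  58  63  64  78  96 114 121 119 118]
312 327.5 0.106 (np.float64(0.1019), np.float64(183.0)) [121 113 106  93  85  67  68  85  94 105 119 121 120 121]
313 327.55 0.106 (np.float64(0.1039), np.float64(183.04)) [124 118 116 1
[... 790 characters left out ...]
.39)) [119 117 117 115  98  64  48  73 108 121 115 118 122 119]
321 327.91 0.094 (np.float64(0.1195), np.float64(183.46)) [111  98 102 100  92  60  49  67  94  98 102 101 108 118]
322 327.88 0.094 (np.float64(0.1215), np.float64(183.41)) [ 91  71  67  68  66  50  44  57  66  70  70  77  93 114]
323 328.5 0.094 (np.float64(0.1236), np.float64(183.99)) [ 94  57  46  45  39  46  43  49  49  44  48  57  85 111]
324 328.68 0.094 (np.float64(0.1257), np.float64(184.13)) [116  68  41  41  48  47  43  47  51  47  45  53  87 114]
325 328.44 0.094 (np.float64(0.1278), np.float64(183.88)) 
326 328.38 0.094 (np.float64(0.1299), np.float64(183.8)) 
327 328.85 0.094 (np.float64(0.132), np.float64(184.21))
```

The pointer is at 182.95° and the mark at 183.4–183.9°, so it is about 0.6° (1.2 mm) short, still on the 6 mm stem. There is plenty of time, so I'll add a gentle nudge.

```bash
python3 -c "
from h import *
rows([lever(185,.212,.0911)])"
```

```text
d [-1.267 -5.463 -0.009] a [-0.02 -0.01  0.35]
```

Call:
servo_tool:
  deltas:
    - {"dx": -1.267, "dy": -5.463, "dz": 0, "ax": 0, "ay": 0, "az": 0.35, "hand": 36}
    - {"dx": -1.267, "dy": -5.463, "dz": 0, "ax": 0, "ay": 0, "az": 0.35, "hand": 36}
    - {"dx": -1.267, "dy": -5.463, "dz": 0, "ax": 0, "ay": 0, "az": 0.35, "hand": 36}
    - {"dx": -1.267, "dy": -5.463, "dz": 0, "ax": 0, "ay": 0, "az": 0.35, "hand": 36}
    - {"dx": -1.267, "dy": -5.463, "dz": 0, "ax": 0, "ay": 0, "az": 0.35, "hand": 36}
    - {"dx": -1.267, "dy": -5.463, "dz": 0, "ax": 0, "ay": 0, "az": 0.35, "hand": 36}
    - {"dx": -1.267, "dy": -5.463, "dz": 0, "ax": 0, "ay": 0, "az": 0.35, "hand": 36}
    - {"dx": -1.267, "dy": -5.463, "dz": 0, "ax": 0, "ay": 0, "az": 0.35, "hand": 36}
    - {"dx": -1.267, "dy": -5.463, "dz": 0, "ax": 0, "ay": 0, "az": 0.35, "hand": 36}

```text
clock: 15.5
tool_pos: [0.4948, -0.0159, 0.2115]
eef_rot: [-0.046, 0.999, 0.0, -0.0]
contact_force: [-0.1, 1.1, 0.6]
opening: 0.406
```

```bash
python3 -c "
from h import *
s=r.get_state();print(s['clock'],s['tool_pos'],s['qd'].round(3))
rows([lever(185,.1095,.0911)])"
```

```text
15.5 [ 0.49478142 -0.01587006  0.21149051] [-0.005  0.001  0.002 -0.005  0.002  0.001  0.   ]
d [ 0.003 -0.069  1.7  ] a [ 0.01 -0.    0.05]
```

Call:
servo_tool:
  deltas:
    - {"dx": 0, "dy": -0.02, "dz": 0, "ax": 0, "ay": 0, "az": 0, "hand": 36}
    - {"dx": 0, "dy": -0.02, "dz": 0.6, "ax": 0, "ay": 0, "az": 0, "hand": 36}
    - {"dx": 0, "dy": -0.02, "dz": 1.2, "ax": 0, "ay": 0, "az": 0, "hand": 36}
    - {"dx": 0, "dy": -0.02, "dz": 1.7, "ax": 0, "ay": 0, "az": 0, "hand": 36}
    - {"dx": 0, "dy": -0.02, "dz": 1.7, "ax": 0, "ay": 0, "az": 0, "hand": 32}
    - {"dx": 0, "dy": -0.02, "dz": 1.7, "ax": 0, "ay": 0, "az": 0, "hand": 28}
    - {"dx": 0, "dy": -0.02, "dz": 1.7, "ax": 0, "ay": 0, "az": 0, "hand": 28}

```text
clock: 16.38
tool_pos: [0.4963, -0.0184, 0.1106]
eef_rot: [-0.045, 0.999, 0.0, 0.001]
contact_force: [0.7, 0.3, 0.8]
opening: 0.317
```

```bash
python3 -c "
from h import *
s=r.get_state();print(s['clock'],s['tool_pos'],s['contact_force'],s['opening'])
e=s['tool_pos'][:2]-AX;print(np.degrees(np.arctan2(e[1],e[0]))%360,np.hypot(*e))
rows([lever(a,.1095,.0911) for a in (186,187,188)])"
```

```text
16.375 [ 0.49631358 -0.01843152  0.11064008] [0.68311506 0.32529297 0.76157816] 0.3171395398753727
184.11544406780598 0.08961750489743443
d [ 0.025 -0.049  0.019] a [ 0.    0.02 -0.14]
d [ 0.024 -0.076  0.019] a [ 0.    0.02 -0.3 ]
d [ 0.023 -0.102  0.019] a [-0.    0.02 -0.47]
```

Call:
servo_tool:
  deltas:
    - {"dx": 0.02, "dy": -0.05, "dz": 0.015, "ax": 0, "ay": 0, "az": -0.15, "hand": 28}
    - {"dx": 0.02, "dy": -0.075, "dz": 0.015, "ax": 0, "ay": 0, "az": -0.35, "hand": 28}
    - {"dx": 0.02, "dy": -0.09, "dz": 0.015, "ax": 0, "ay": 0, "az": -0.5, "hand": 28}
    - {"dx": 0.02, "dy": -0.09, "dz": 0.015, "ax": 0, "ay": 0, "az": -0.5, "hand": 28}
    - {"dx": 0.02, "dy": -0.09, "dz": 0.015, "ax": 0, "ay": 0, "az": -0.5, "hand": 28}

```text
clock: 17.0
tool_pos: [0.4947, -0.024, 0.1085]
eef_rot: [-0.071, 0.997, 0.0, 0.0]
contact_force: [0.4, 0.1, 0.5]
opening: 0.319
```

```bash
python3 -c "
from h import *
s=r.get_state();print(s['clock'],s['tool_pos'],s['contact_force'],s['opening'])
e=s['tool_pos'][:2]-AX;print(np.degrees(np.arctan2(e[1],e[0]))%360,np.hypot(*e))
rows([lever(a,.1095,.0911) for a in (187.5,188)])"
```

```text
17.0 [ 0.49471139 -0.02400075  0.10849775] [0.37583083 0.13040701 0.4659798 ] 0.31929901410804185
187.51353934690445 0.09177660542451686
d [-0.011  0.    -0.017] a [0.   0.   0.11]
d [-0.011 -0.013 -0.017] a [0.   0.   0.03]
```

Call:
servo_tool:
  deltas:
    - {"dx": 0, "dy": -0.015, "dz": 0, "ax": 0, "ay": 0, "az": 0, "hand": 28}
    - {"dx": 0, "dy": -0.015, "dz": 0, "ax": 0, "ay": 0, "az": 0, "hand": 28}
    - {"dx": 0, "dy": -0.015, "dz": 0, "ax": 0, "ay": 0, "az": 0, "hand": 28}

```text
clock: 17.38
tool_pos: [0.4947, -0.0248, 0.1085]
eef_rot: [-0.071, 0.997, 0.0, -0.0]
contact_force: [0.2, 2.2, 0.5]
opening: 0.316
```

```bash
python3 -c "
from h import *
s=r.get_state();print(s['clock'],s['tool_pos'],s['contact_force'],s['opening'])
e=s['tool_pos'][:2]-AX;print(np.degrees(np.arctan2(e[1],e[0]))%360,np.hypot(*e))"
```

```text
17.375 [ 0.49472468 -0.02479512  0.10845756] [0.20939252 2.16063485 0.47419426] 0.3159810103588307
188.0057903134888 0.09187069141230084
```

The tool reads 188.0°, with contact force 2 N. I'll back off, lift, move clear and check.

Call:
servo_tool:
  deltas:
    - {"dx": 0, "dy": 0.06, "dz": 0, "ax": 0, "ay": 0, "az": 0, "hand": 32}
    - {"dx": 0, "dy": 0.06, "dz": 0, "ax": 0, "ay": 0, "az": 0, "hand": 36}
    - {"dx": 0, "dy": 0.06, "dz": -0.5, "ax": 0, "ay": 0, "az": 0, "hand": 36}
    - {"dx": 0, "dy": 0.06, "dz": -1.2, "ax": 0, "ay": 0, "az": 0, "hand": 36}
    - {"dx": 0, "dy": 0.06, "dz": -1.7, "ax": 0, "ay": 0, "az": 0, "hand": 36}
    - {"dx": 0, "dy": 0.06, "dz": -1.7, "ax": 0, "ay": 0, "az": 0, "hand": 36}

```text
clock: 18.12
tool_pos: [0.4957, -0.0215, 0.2123]
eef_rot: [-0.071, 0.997, -0.0, 0.002]
contact_force: [0.3, 1.0, -0.0]
opening: 0.412
```

Call:
servo_tool:
  deltas:
    - {"dx": 1.25, "dy": 5.5, "dz": 0, "ax": 0, "ay": 0, "az": 0, "hand": 36}
    - {"dx": 1.25, "dy": 5.5, "dz": 0, "ax": 0, "ay": 0, "az": 0, "hand": 36}
    - {"dx": 1.25, "dy": 5.5, "dz": 0, "ax": 0, "ay": 0, "az": 0, "hand": 36}
    - {"dx": 1.25, "dy": 5.5, "dz": 0, "ax": 0, "ay": 0, "az": 0, "hand": 36}
    - {"dx": 1.25, "dy": 5.5, "dz": 0, "ax": 0, "ay": 0, "az": 0, "hand": 36}
    - {"dx": 1.25, "dy": 5.5, "dz": 0, "ax": 0, "ay": 0, "az": 0, "hand": 36}
    - {"dx": 1.25, "dy": 5.5, "dz": 0, "ax": 0, "ay": 0, "az": 0, "hand": 36}
    - {"dx": 1.25, "dy": 5.5, "dz": 0, "ax": 0, "ay": 0, "az": 0, "hand": 36}

```text
clock: 19.12
tool_pos: [0.3734, 0.2924, 0.2097]
eef_rot: [-0.07, 0.998, -0.001, -0.001]
contact_force: [-0.7, 0.1, 0.5]
opening: 0.409
```

```bash
python3 -c "
from h import *
s=r.get_state();print(s['clock'],s['tool_pos'],s['contact_force'])
for n in('scene','top'):
  p,d=eyes.snapshot(n);np.savez(n+'16.npz',p=p,d=d);
  if n=='scene':cv2.imwrite('pics/scene16.png',p[...,::-1])
p=p[195:345,250:400];cv2.imwrite('pics/top16z.png',cv2.resize(p[85:145,50:110,::-1],(600,600),interpolation=cv2.INTER_CUBIC))
"; python3 m.py 16 | sed -n 4,29p
```

```text
19.125 [0.3734377  0.29244308 0.20968428] [-0.67274949  0.1401195   0.5302047 ]
301 327.3 0.14 (np.float64(0.0829), np.float64(182.27)) 
302 327.59 0.14 (np.float64(0.085), np.float64(182.67)) 
303 327.84 0.14 (np.float64(0.087), np.float64(182.99)) 
304 328.03 0.14 (np.float64(0.089), np.float64(183.23)) 
305 327.85 0.14 (np.float64(0.091), np.float64(182.97)) 
306 327.84 0.14 (np.float64(0.0931), np.float64(182.95)) 
307 327.67 0.14 (np.float64(0.0951), np.float64(182.73)) 
308 327.57 0.14 (np.float64(0.0971), np.float64(182.6)) 
309 327.61 0.14 (np.float64(0.0991), np.float64(182.64)) 
310 327.62 0.14 (np.float64(0.1012), np.float64(182.65)) [121 111  93  71  56  53  52  55  64  85 116 121 120 119]
311 327.68 0.14 (np.float64(0.1032), np.float64(182.71)) [120 117  99  82  70  60  58  63  70  95 116 123 121 124]
312 327.92 0.106 (np.float64(0.1019), np.float64(183.48)) [121 121 107 102  89  76  72  78  86 102 112 121 122 121]
313 327.96 0.106 (np.float64(0.1039), np.float64(183.51)) [121 121 122 116 106  91  74  87 110 116 120 122 122 121]
314 327.9 0.106 (np.float64(0.106), np.flo
[... 644 characters left out ...]
126]
320 327.79 0.094 (np.float64(0.1174), np.float64(183.36)) [120 121 119 117  99  65  51  78 107 117 118 117 119 120]
321 327.81 0.094 (np.float64(0.1195), np.float64(183.35)) [106  99 101  99  85  62  48  67  92 100 103 102 106 120]
322 327.95 0.094 (np.float64(0.1216), np.float64(183.48)) [ 90  71  68  72  67  50  48  53  69  67  70  73  93 114]
323 327.98 0.094 (np.float64(0.1236), np.float64(183.49)) [ 83  54  46  47  48  40  42  47  48  52  47  56  82 108]
324 327.96 0.094 (np.float64(0.1257), np.float64(183.45)) [ 82  54  43  37  45  47  43  46  44  44  43  54  83 112]
325 328.36 0.094 (np.float64(0.1278), np.float64(183.8)) 
326 329.02 0.094 (np.float64(0.1299), np.float64(184.39))
```

View pics/top16z.png

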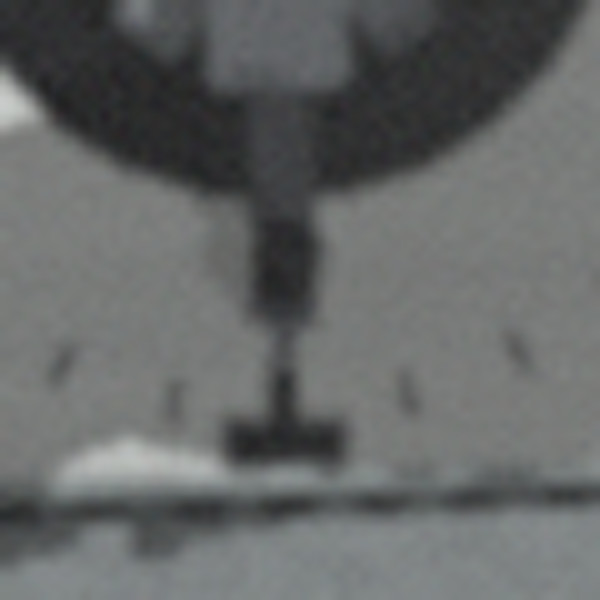

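View pics/scene16.png

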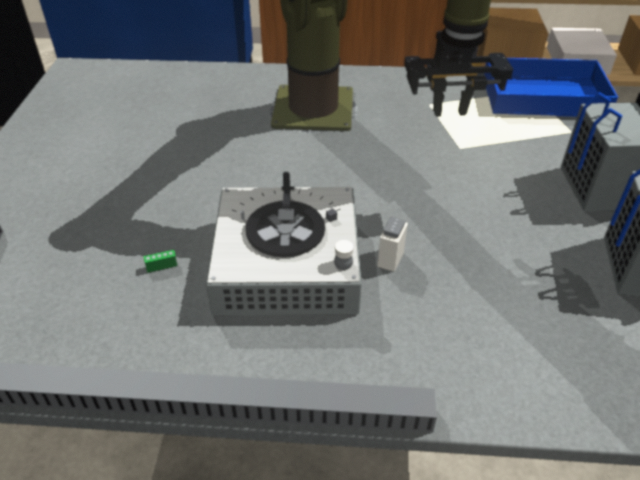

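The pointer is at 183.45° and the stem and bar at 183.4–183.5°, in line in the picture (both at x≈284 in the crop). The box, pot, relay and terminal are where they started, and the gripper is clear. Handing in.

```bash
python3 -c "
from plant import r
print(r.finish_job(), r.get_state()['clock'])"
```

```text
the job is handed in; nothing more can be done
the job is handed in; nothing more can be done
```

The shutter is zeroed and set, and the job is handed in at about 19 s. I straddled the post loosely and pushed it home until the tool stalled at about 5 N, with the post at 124.3° against 124.4° expected. I then pushed it back to the T mark, added a 0.5° nudge after the first look, and moved the arm clear.

- **Setting:** the last top view has the pointer at about 183.45° and the mark at 183.4–183.5°.
- **Surroundings:** the box's screws were where they began after the push home. In the last scene view, judged by eye, the box, pot, relay and terminal look where they started.
- **Disagreement:** the fingertips are some 35–40 mm higher than the tool data says. My first descent ended above the post, so one short sideways move passed over it without touching. I then worked from the fingertip height seen in the images and depth.

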